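Unstack the vanity organiser

TASK

Take the vanity stack apart from the top down and set each piece squarely and centred on its own mat: first the ring dish on the round cork coaster and the nail clipper case lengthwise on the small black rubber mat (these two in either order), then the short blue tier lengthwise on the brown wooden mat, and last the long blue tier lengthwise on the grey mat. Set everything down gently and upright rather than dropping it, and do not knock over the toothbrush cup or the travel bottle.

Things in the scene. Friction and masses are not known exactly. Their poses are not given: they have to be found in the camera images.
- long_tier: Lower tier of the stack, loose: a closed pale-blue plastic organiser box with a flat top, 190 (x) x 62 (y) x 30 mm high, about 0.24 kg. Origin at the centre of its underside; x along its length, z up. At the start it stands on the ledge.
- short_tier: Upper tier, loose: the same kind of pale-blue box, shorter and narrower, 140 (x) x 52 (y) x 30 mm high, about 0.16 kg. Origin at the centre of its underside; x along its length, z up. At the start it rests centrally on the long tier's flat top, lengthwise with it.
- ring_dish: White ceramic ring dish, loose: round, straight-sided, 50 mm across, rim 21 mm high, with a thin ring cone in its middle up to 34 mm; about 0.07 kg. Origin at the centre of its underside, z up. At the start it stands on one half of the short tier's top (either half), beside the clipper case.
- clipper_case: Chrome nail clipper case, loose: a rounded block 62 (x) x 30 (y) x 18 mm high, about 0.06 kg. Origin at the centre of its underside; x along its length, z up. At the start it lies on the other half of the short tier's top, roughly lengthwise with the tier (within 0.2 rad).
- long_mat: Plain mid-grey mat, the biggest: 206 (x) x 80 (y) x 5 mm high, fixed to the ledge. Place of the long tier. Origin at the centre of its underside; x along its length.
- short_mat: Brown wooden mat with thin dark cross grooves: 156 (x) x 70 (y) x 5 mm high, fixed. Place of the short tier. Origin at the centre of its underside; x along its length.
- coaster: Round cork coaster, 80 mm across, 5 mm high, fixed. Place of the ring dish. Origin at the centre of its underside.
- case_mat: Small black rubber mat, 85 (x) x 55 (y) x 5 mm high, fixed. Place of the clipper case. Origin at the centre of its underside; x along its length.
- cup: Bystander, loose: stainless steel toothbrush cup, 72 mm across, 98 mm high, with two toothbrushes that stick out to about 170 mm. Origin at the centre of its underside, z up.
- bottle: Bystander, loose: closed green plastic travel bottle, 48 mm across, 115 mm high. Origin at the centre of its underside, z up.
Things that resemble listed ones, but are neither listed nor needed, are in the scene too. What is shaped like the short_tier but red is not meant. What is shaped like the ring_dish but green is not meant.

How it is judged:
By the outcome, as a careful person would: the job done as asked, in the order asked, and still so for the second after the job is handed in, with the robot touching nothing.
It also fails if it takes over 123 s, if anything falls off the work surface, if the arm or the gripper's body presses on something with over 40 N, if the wrist force passes 120 N, or if a joint passes its speed limit or range.

ROBOT

A 6-joint arm with a two-finger parallel gripper is mounted at the origin on the work surface. World frame = base frame: x ahead of the robot, y to its left, z up, the work surface at z = 0. Lengths are in m, angles in rad, forces in N, time in s.
With the tool pointing down it reaches from about 0.225 to 0.875 m from the base axis. Payload 3.4 kg.
Tool frame: the origin (TCP) lies at the very end of the fingers, on their centre line; the grasp point (between the pads) lies 19 mm behind it; z points along the fingers, y is the line along which they close (so a half turn about z gives the same grasp; the last joint's range is limited). The gripper opens to 85 mm and grips with 20 to 120 N. Pads are 22 mm wide; open, the fingers measure 114 mm over their backs; the gripper's body (76 mm by 85 mm) begins 54 mm behind the grasp point. The pads swing forward as they close: fully open they stand 13 mm farther back than shut.
Start: joints at [-1.453, 0.276, 1.505, -0, 1.361, -0.121], TCP at [0.136, -0.559, 0.231] pointing down, gripper open.
Joint ranges: [-2.89, 2.89], [-0.75, 2.08], [0.22, 2.7], [-1.18, 4.32], [0.11, 2.71], [-2.7, 2.7]. Speed limits (rad/s): [2.57, 2.57, 3.14, 3.14, 3.14, 3.14].

INTERFACE

Orientations are given as a unit quaternion [w, x, y, z].
In Python, from rig import manip, eyes gives the robot as it stands.
- The arm moves only by the tool servo_tool, never from a script. Its argument "series" is text: rows parted by semicolons, each of 7 numbers parted by spaces: the shift along the tool's x, y, z in m, then the turn, a rotation vector about the tool's x, y, z in degrees, then the closure, from 0 (fully open) to 1 (shut). In form: dx dy dz ax ay az fingers; .... A call has 1 to 5 rows; each row is the pose to reach, as a shift and turn from the pose commanded when the call began, along the tool's axes at that moment; what a row does not reach only later rows make up. A row lasts 1/10 s, in which the tool goes at most 50 mm and 8.59 degrees, less where a joint would pass 70% of its speed; a pose out of reach is approached as far as the arm can. A call with a gripper value outside its range is refused whole. The fingers move at their own pace and stop on an object; "squeeze" is the grip in N (left out, the last holds). Time passes only in rows, so rows that repeat a pose let the fingers close. It gives the time, the measured TCP pose, the force, the opening and the grip force at its end, in the units of the state.
- manip.get_state(): the state, without advancing time (a new reading comes with each control period).
- eyes.get_image(name): name is "scene" or "side" or "wrist"; returns the picture (400x640x3 uint8, red, green, blue); there is no depth.
- eyes.camera_info(name): a dict with "fx", "fy", "cx", "cy" (pixels), "eye" and "orientation" of the camera in the world. Camera axes: x right, y down, z forward; pixel columns grow to the right and rows downward; lengths in m; the calibration is good to about 2 mm. A picture is of the moment at which its call begins: read the wrist's pose just before it. camera_info takes no time and is no camera call; for the wrist camera it gives the pose at the moment of the call.
- manip.sign_off(): hands the job in; it is judged then, once.
The state is a dict: "clock": time; "qpos": joint angles; "qd": joint speeds; "effort": joint torques, N m; "position": TCP position; "ee_rot": TCP orientation; "contact_force": force on the tool from outside, world axes, zero at the start; "moment": the same for the moment, N m; "width": finger opening in m; "gripper_force": force on a finger pad.
Only numpy, scipy, OpenCV 4.12 (cv2) and the standard library are available. Lean on these libraries where they do the work, as an engineer would, in place of code of your own. Each camera call takes 0.05 s, during which the arm holds its last target. There are 200 camera calls.

## Working session

There is one attempt and no reset: what is moved stays moved. The work goes in short steps, Python scripts to look and compute and a tool call to move; the robot and the scene stay as the last step left them, time stands still between calls to the robot, and variables do not carry over. Pictures are saved under pics/ and viewed, at most 14 in all, crops included, and the job is handed in when it is done.

Besides the shell and the picture viewer there is one more tool, called after "Request:" as a command line: name --argument value ..., lists and objects as JSON in quotes. servo_tool: Moves the arm, as the interface text tells. Its arguments: {"type":"object","properties":{"series":{"type":"string"},"squeeze":{"type":"number"}},"required":["series"]}

```bash
ls; mkdir -p pics; python3 - <<'E'
from rig import manip, eyes
import cv2
print(manip.get_state())
for n in ["scene","side"]:
    im=eyes.get_image(n); cv2.imwrite(f"pics/{n}0.png",im[:,:,::-1]); print(n,eyes.camera_info(n))
print(eyes.camera_info("wrist")); im=eyes.get_image("wrist"); cv2.imwrite("pics/wrist0.png",im[:,:,::-1])
E
```

```text
pics
{'clock': 0.0, 'qpos': array([-1.45299615e+00,  2.76650681e-01,  1.50612575e+00, -9.15143342e-06,
        1.36071673e+00, -1.20988013e-01]), 'qd': array([ 8.70043060e-04, -7.47510410e-04, -4.10848119e-04, -1.45599784e-04,
       -4.61140044e-06, -1.69094759e-04]), 'effort': array([ 1.26322135e-03, -4.16766822e+01, -2.45801550e+01, -5.67819984e-05,
        1.11812650e-02,  4.44069315e-06]), 'position': array([ 0.13593806, -0.55815854,  0.23041091]), 'ee_rot': array([-9.50263260e-04,  9.92880425e-01,  1.19111538e-01, -2.95957274e-06]), 'contact_force': array([0.1757585 , 0.03954942, 0.62073621]), 'moment': array([-0.0176195 ,  0.021456  ,  0.00502037]), 'gripper_force': 0.0, 'width': 0.08538810667182864}
scene {'fx': 458.50221244082604, 'fy': 458.50221244082604, 'cx': 321.0607343797435, 'cy': 196.68965853437007, 'eye': array([ 1.01091608, -0.80144371,  0.96534842]), 'orientation': array([-0.39046966,  0.87087178,  0.27652824, -0.11246293])}
side {'fx': 365.98628194479727, 'fy': 365.98628194479727, 'cx': 322.47703531299277, 'cy': 199.43418213248353, 'eye': array([0.2707626 , 0.68814157, 0.72162374]), 'orientation': array([ 0.05074539, -0.12212385,  0.91024194, -0.39239047])}
{'fx': 295.03246712661405, 'fy': 295.03246712661405, 'cx': 317.3324699425483, 'cy': 200.6795229296757, 'eye': array([ 0.21420181, -0.53892776,  0.37215493]), 'orientation': array([ 0.12464506,  0.77617049, -0.61007017, -0.09918352])}
```

View pics/scene0.png

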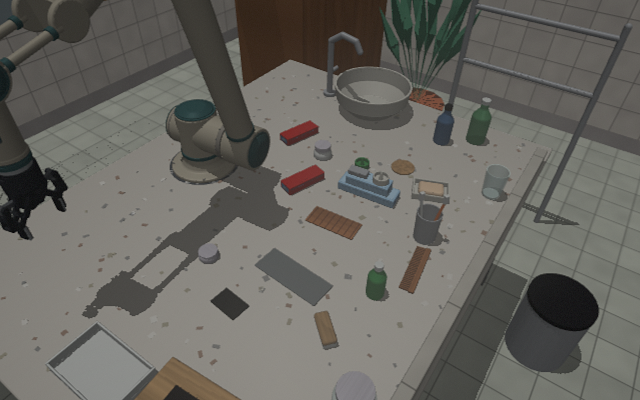

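View pics/side0.png

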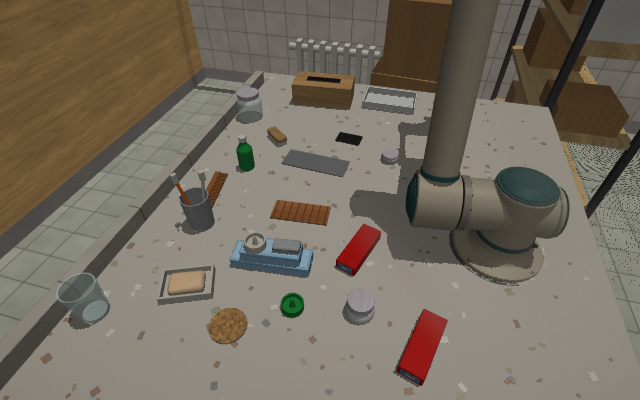

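The scene picture shows the stack at about (370,185), with the dish at (381,180) and the case at (358,171). The cork coaster is at (402,167), the brown mat at (333,222), the grey mat at (293,275) and the black mat at (230,303). The cup is at (428,222) and the bottle at (377,282).

Possible confusions in the scene view:
- Red boxes at (303,180) and (299,133), shaped like the short tier.
- A green dish at (362,163).
- Round white and grey lidded items at (322,150) and (208,253).
- A brown strip at (415,269), similar to the short mat.
- A wooden block at (326,330).
- A far green bottle at (480,122).

I choose the white dish and chrome case, both on the blue boxes.

```bash
cat > h.py <<'E'
import numpy as np, cv2
from scipy.spatial.transform import Rotation as R
from rig import manip, eyes
def q2R(q): return R.from_quat([q[1],q[2],q[3],q[0]]).as_matrix()
def ray(ci,uv):
    uv=np.atleast_2d(uv).astype(float)
    d=np.c_[(uv[:,0]-ci["cx"])/ci["fx"],(uv[:,1]-ci["cy"])/ci["fy"],np.ones(len(uv))]
    return d@q2R(ci["orientation"]).T
def plane(ci,uv,z):
    d=ray(ci,uv); return ci["eye"]+d*((z-ci["eye"][2])/d[:,2])[:,None]
def tri(c1,u1,c2,u2):
    A=[];b=[]
    for c,u in((c1,u1),(c2,u2)):
        d=ray(c,u)[0]; d/=np.linalg.norm(d); P=np.eye(3)-np.outer(d,d); A.append(P); b.append(P@c["eye"])
    x=np.linalg.lstsq(np.vstack(A),np.hstack(b),rcond=None)[0]
    return x
def proj(ci,p):
    c=(np.atleast_2d(p)-ci["eye"])@q2R(ci["orientation"]); return np.c_[c[:,0]/c[:,2]*ci["fx"]+ci["cx"],c[:,1]/c[:,2]*ci["fy"]+ci["cy"]]
def blob(im,lo,hi,roi,hsv=True):
    """largest contour in HSV range in roi x0,y0,x1,y1"""
    h=cv2.cvtColor(im,cv2.COLOR_RGB2HSV); m=cv2.inRange(h,np.array(lo),np.array(hi))
    k=np.zeros_like(m); x0,y0,x1,y1=roi; k[y0:y1,x0:x1]=m[y0:y1,x0:x1]
    k=cv2.morphologyEx(k,cv2.MORPH_CLOSE,np.ones((3,3)))
    cs=cv2.findContours(k,cv2.RETR_EXTERNAL,cv2.CHAIN_APPROX_NONE)[0]
    return max(cs,key=cv2.contourArea)[:,0,:] if cs else None
def rect(ci,c,z):
    p=plane(ci,c,z)[:,:2]
    (cx,cy),(w,h),a=cv2.minAreaRect((p*1000).astype(np.float32))
    if w<h: w,h,a=h,w,a+90
    return np.round([cx/1000,cy/1000,w/1000,h/1000,(a+90)%180-90],4)
def cen(c):
    m=cv2.moments(c.reshape(-1,1,2)); return np.array([m['m10'],m['m01']])/m['m00']
E
python3 - <<'E'
from h import *
S=cv2.imread("pics/scene0.png");D=cv2.imread("pics/side0.png")
a=cv2.resize(S[140:260,280:440],None,fx=3.5,fy=3.5,interpolation=2)[:300*2]
b=cv2.resize(D[185:345,190:330],None,fx=2.6,fy=2.6,interpolation=2)
H=max(a.shape[0],b.shape[0]); 
b=b[:, :800-a.shape[1]]
o=np.zeros((H,a.shape[1]+b.shape[1],3),np.uint8);o[:a.shape[0],:a.shape[1]]=a;o[:b.shape[0],a.shape[1]:]=b
cv2.imwrite("pics/crop0.png",o); print(o.shape)
hs=cv2.cvtColor(S,cv2.COLOR_BGR2HSV);hd=cv2.cvtColor(D,cv2.COLOR_BGR2HSV)
for n,p,q in [("coaster",(402,167),(228,325)),("short",(333,222),(300,212)),("grey",(293,275),(315,163)),("black",(230,303),(349,139)),("tier",(360,193),(255,265)),("bg",(270,230),(350,200))]:
    print(n,hs[p[1],p[0]],hd[q[1],q[0]])
E
```

```text
(420, 800, 3)
coaster [ 16  92 117] [ 16 139 134]
short [ 11 101 106] [ 14 171 112]
grey [70  8 91] [90  3 86]
black [20 14 53] [45 20 25]
tier [103  42  85] [102 101  91]
bg [ 17  17 107] [18 29 87]
```

View pics/crop0.png

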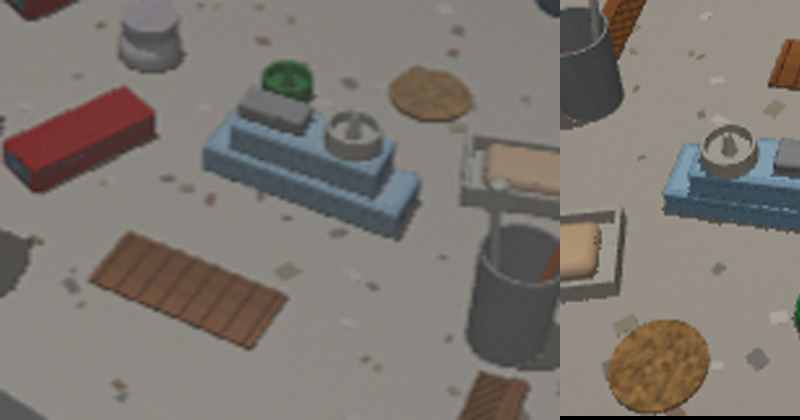

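The close crop confirms the choice. The white dish with its cone is at about (381,178) in the scene picture, the chrome case is at (358,172), and both stand on the blue tiers. The green dish lies behind them on the ledge.

```bash
python3 - <<'E'
from h import *
S=cv2.imread("pics/scene0.png")[:,:,::-1].copy();D=cv2.imread("pics/side0.png")[:,:,::-1].copy()
cs,cd=eyes.camera_info("scene"),eyes.camera_info("side")
items={"coaster":((8,60,60),(25,255,255),(385,155,418,180),(205,305,250,345)),
"short":((3,70,30),(25,255,255),(300,200,368,242),(265,197,335,228)),
"grey":((25,0,40),(150,14,100),(250,245,336,306),(275,148,352,178)),
"black":((0,0,0),(180,60,62),(205,285,252,322),(330,128,366,147))}
for n,(lo,hi,r1,r2) in items.items():
    a=blob(S,lo,hi,r1); b=blob(D,lo,hi,r2)
    print(n,"tri",np.round(tri(cs,cen(a),cd,cen(b)),4),"S",rect(cs,a,.005),"D",rect(cd,b,.005))
# blue stack
lo,hi=(95,35,40),(115,255,255)
a=blob(S,lo,hi,(330,160,405,208)); b=blob(D,lo,hi,(225,230,318,278))
print("blue bbox",a.min(0),a.max(0),b.min(0),b.max(0))
# rough: dish rim, case top, by hand pixels
print("cone",np.round(tri(cs,(381,174.5),cd,(256,239)),4))
print("dish",np.round(plane(cs,(381.3,177.5),.086),4),np.round(plane(cd,(256,243.5),.086),4))
print("case",np.round(plane(cs,(358.7,170),.083),4),np.round(plane(cd,(287.5,245.5),.083),4))
for n,u,v in (("cup",(428,213),(197,197)),("bottle",(377,266),(244,142)),("greendish",(362,163),(292,303))):
    print(n,np.round(tri(cs,u,cd,v),3))
E
```

```text
coaster tri [0.5576 0.3764 0.0012] S [ 0.5578  0.3707  0.0767  0.0763 36.2203] D [ 0.5583  0.3768  0.0799  0.0794 10.4697]
short tri [0.5128 0.017  0.0011] S [0.5123 0.0143 0.1545 0.0713 5.0475] D [0.513  0.0198 0.156  0.0734 5.0344]
grey tri [ 5.356e-01 -2.101e-01 -2.000e-04] S [ 0.5344 -0.2115  0.2052  0.0799 -3.3906] D [ 0.5347 -0.2066  0.2043  0.0833 -2.785 ]
black tri [ 0.4606 -0.3714  0.0016] S [ 0.4608 -0.3725  0.0832  0.0522 -5.1042] D [ 0.461  -0.3661  0.0837  0.0588 -4.6691]
blue bbox [338 172] [399 207] [230 238] [312 276]
cone [0.5581 0.2027 0.083 ]
dish [[0.568  0.1876 0.086 ]] [[0.5509 0.2169 0.086 ]]
case [[0.4923 0.1816 0.083 ]] [[0.4819 0.2014 0.083 ]]
cup [0.75  0.121 0.093]
bottle [ 0.731 -0.127  0.098]
greendish [0.442 0.297 0.014]
```

```bash
cat >> h.py <<'E'
def goto(x,y,z,psi):
    """print shift in tool axes to reach TCP x,y,z with tool-x heading psi (deg), pointing down"""
    s=manip.get_state(); T=q2R(s["ee_rot"]); p=np.radians(psi)
    G=np.array([[np.cos(p),np.sin(p),0],[np.sin(p),-np.cos(p),0],[0,0,-1]])
    d=T.T@(np.array([x,y,z])-s["position"]); r=np.degrees(R.from_matrix(T.T@G).as_rotvec())
    print("t",round(s["clock"],2),"shift",np.round(d,4),"rot",np.round(r,2),"rows>=",np.ceil(max(np.linalg.norm(d)/.05,np.linalg.norm(r)/8.59)))
E
python3 - <<'E'
from h import *
w=eyes.camera_info("wrist");s=manip.get_state();T=q2R(s["ee_rot"])
print("cam in tool",T.T@(w["eye"]-s["position"]),"\naxes",np.round(T.T@q2R(w["orientation"]),3))
goto(.40,.19,.25,6)
E
```

```text
cam in tool [ 0.08064979 -0.00046617 -0.14162596] 
axes [[-0.001 -0.949 -0.315]
 [ 1.    -0.    -0.   ]
 [ 0.    -0.315  0.949]]
t 0.15 shift [ 0.4335 -0.6647 -0.0184] rot [-0.08 -0.    7.68] rows>= 16.0
```

```bash
python3 -c "
from h import *
goto(.40,-.28,.30,0)"
```

```text
t 0.15 shift [ 0.3224 -0.2081 -0.069 ] rot [-0.08  0.   13.68] rows>= 8.0
```

Request:
servo_tool --series "0.04 -0.026 -0.009 0 0 2 0; 0.08 -0.052 -0.018 0 0 4 0; 0.12 -0.078 -0.027 0 0 6 0; 0.16 -0.104 -0.036 0 0 8 0; 0.2 -0.13 -0.045 0 0 10 0" --squeeze 30

```text
clock: 0.65
position: [0.3004, -0.3834, 0.2765]
ee_rot: [-0.0, 1.0, 0.031, 0.0]
contact_force: [0.4, -0.5, -0.1]
width: 0.0858
gripper_force: 0.0
```

```bash
python3 -c "
from h import *
goto(.40,-.28,.30,0)"
```

```text
t 0.65 shift [ 0.1058 -0.0971 -0.0235] rot [-0.01 -0.    3.57] rows>= 3.0
```

Request:
servo_tool --series "0.035 -0.03 -0.008 0 0 1.2 0; 0.07 -0.06 -0.016 0 0 2.4 0; 0.105 -0.09 -0.023 0 0 3.5 0; 0.105 -0.09 -0.023 0 0 3.5 0; 0.105 -0.09 -0.023 0 0 3.5 0"

```text
clock: 1.15
position: [0.3989, -0.2878, 0.2991]
ee_rot: [0.0, 1.0, 0.003, -0.0]
contact_force: [-0.7, -0.3, -0.1]
width: 0.0855
gripper_force: 0.0
```

```bash
python3 - <<'E'
from h import *
w=eyes.camera_info("wrist"); im=eyes.get_image("wrist"); cv2.imwrite("pics/w1.png",im[:,:,::-1]); np.save("w1.npy",w,allow_pickle=True)
goto(.45,.17,.25,6)
print(manip.get_state()["position"], proj(w,[[.535,-.21,.005],[.461,-.37,.005]]))
E
```

```text
t 1.2 shift [ 0.0538 -0.4583  0.0488] rot [ 0.01  0.07 -5.76] rows>= 10.0
[ 0.39821299 -0.2885146   0.29894358] [[260.22479349  58.74175572]
 [375.67385881 116.72465119]]
```

View pics/w1.png

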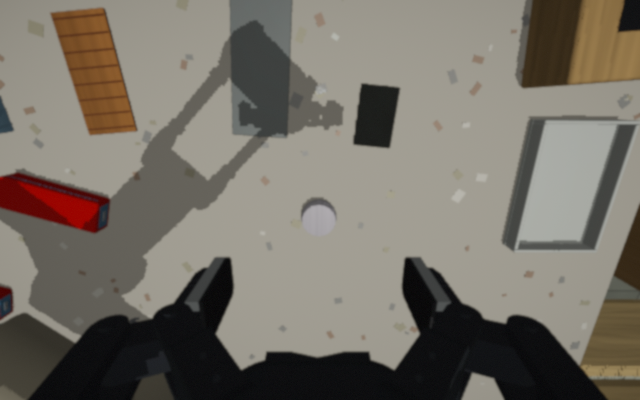

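The wrist picture shows the black mat whole at (376,115), the brown mat whole at (95,70), and the grey mat cut off at the top (260,65). Next I fit these and move towards the stack.

Request:
servo_tool --series "0.005 -0.046 0.005 0 0 -0.6 0; 0.01 -0.092 0.01 0 0 -1.2 0; 0.015 -0.138 0.015 0 0 -1.8 0; 0.02 -0.184 0.02 0 0 -2.4 0; 0.025 -0.23 0.025 0 0 -3 0"

```text
clock: 1.7
position: [0.4221, -0.0585, 0.2738]
ee_rot: [0.0, 1.0, 0.026, -0.0]
contact_force: [1.5, 0.2, 0.1]
width: 0.0852
gripper_force: 0.0
```

Request:
servo_tool --series "0.005 -0.046 0.005 0 0 -0.6 0; 0.01 -0.092 0.01 0 0 -1.2 0; 0.015 -0.138 0.015 0 0 -1.8 0; 0.02 -0.184 0.02 0 0 -2.4 0; 0.025 -0.23 0.025 0 0 -3 0"

```text
clock: 2.2
position: [0.4352, 0.1725, 0.2488]
ee_rot: [0.001, 0.999, 0.053, -0.0]
contact_force: [1.1, -0.2, -0.2]
width: 0.0856
gripper_force: 0.0
```

Request:
servo_tool --series "0 0 0 0 0 0 0; 0 0 0 0 0 0 0; 0 0 0 0 0 0 0"

```text
clock: 2.5
position: [0.4352, 0.1707, 0.249]
ee_rot: [0.001, 0.999, 0.053, -0.0]
contact_force: [-0.4, 0.5, 0.8]
width: 0.0852
gripper_force: 0.0
```

```bash
python3 - <<'E'
from h import *
w1=np.load("w1.npy",allow_pickle=True).item(); I=cv2.imread("pics/w1.png")[:,:,::-1].copy()
for n,lo,hi,r in (("black",(0,0,0),(180,255,58),(345,75,410,155)),("short",(3,100,30),(25,255,255),(45,2,145,140))):
    c=blob(I,lo,hi,r); print(n,cen(c),rect(w1,c,.005))
w=eyes.camera_info("wrist"); im=eyes.get_image("wrist"); cv2.imwrite("pics/w2.png",im[:,:,::-1]); np.save("w2.npy",w,allow_pickle=True)
print(manip.get_state()["position"],manip.get_state()["qd"])
E
```

```text
black [375.47935031 115.24526608] [ 0.4614 -0.3694  0.0808  0.0515 -5.3504]
short [94.56881111 69.85594172] [0.5138 0.0149 0.1537 0.0695 4.9777]
[0.43530993 0.17062184 0.24920598] [-0.00518613 -0.00558306 -0.00259437  0.00378753 -0.00201977  0.00164505]
```

View pics/w2.png

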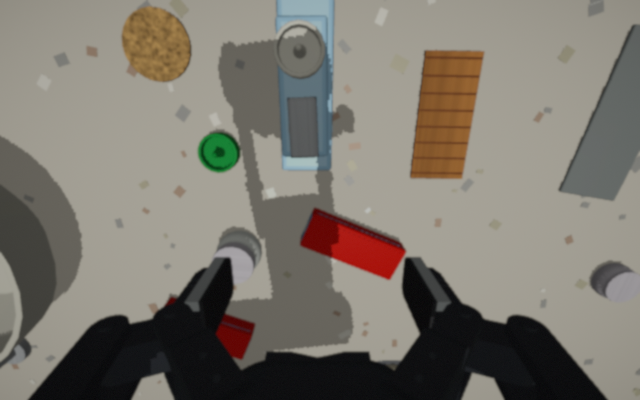

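The picture shows the dish at (299,50), the case at (303,127), the coaster at (156,44) and the brown mat at (447,115). The green dish is at (219,151) and the red boxes are at (353,243) and (230,335). A second wrist view will give the heights.

```bash
python3 - <<'E'
from h import *
w=np.load("w2.npy",allow_pickle=True).item(); I=cv2.imread("pics/w2.png")[:,:,::-1].copy()
c=blob(I,(8,60,40),(25,255,255),(110,2,205,95)); print("coaster",cen(c),rect(w,c,.005))
c=blob(I,(3,100,30),(25,255,255),(395,35,500,190)); print("short",cen(c),rect(w,c,.005))
print("dish",plane(w,(299.5,49.5),.081)," case",plane(w,[(303.5,98),(303.5,127),(303.5,156)],.078))
hs=cv2.cvtColor(I,cv2.COLOR_RGB2HSV)
for u in ((303,127),(303,85),(322,127),(285,165),(325,70),(290,60)): print(u,hs[u[1],u[0]])
goto(.50,.19,.20,6)
E
```

```text
coaster [155.49553145  44.0543293 ] [5.59300e-01 3.74100e-01 7.89000e-02 7.87000e-02 8.82682e+01]
short [445.07002118 112.68484311] [0.5136 0.0183 0.1538 0.069  5.0479]
dish [[0.56101669 0.20122687 0.081     ]]  case [[0.51832888 0.19370193 0.078     ]
 [0.49020222 0.19115759 0.078     ]
 [0.46032608 0.18845498 0.078     ]]
(303, 127) [90  6 91]
(303, 85) [100  59 122]
(322, 127) [ 99  67 118]
(285, 165) [ 98  53 189]
(325, 70) [100  77 109]
(290, 60) [ 27  20 113]
t 2.55 shift [ 0.0664 -0.0125  0.0492] rot [0.05 0.02 0.02] rows>= 2.0
```

Request:
servo_tool --series "0.033 -0.006 0.025 0 0 0 0; 0.066 -0.012 0.05 0 0 0 0; 0.066 -0.012 0.05 0 0 0 0; 0.066 -0.012 0.05 0 0 0 0; 0.066 -0.012 0.05 0 0 0 0"

```text
clock: 3.05
position: [0.4991, 0.1904, 0.2]
ee_rot: [0.0, 0.999, 0.053, 0.0]
contact_force: [-0.9, -0.1, 0.1]
width: 0.0854
gripper_force: 0.0
```

```bash
python3 - <<'E'
from h import *
w=eyes.camera_info("wrist"); im=eyes.get_image("wrist"); cv2.imwrite("pics/w3.png",im[:,:,::-1]); np.save("w3.npy",w,allow_pickle=True)
print(manip.get_state()["position"])
E
```

```text
[0.49908893 0.19065703 0.20031165]
```

View pics/w3.png

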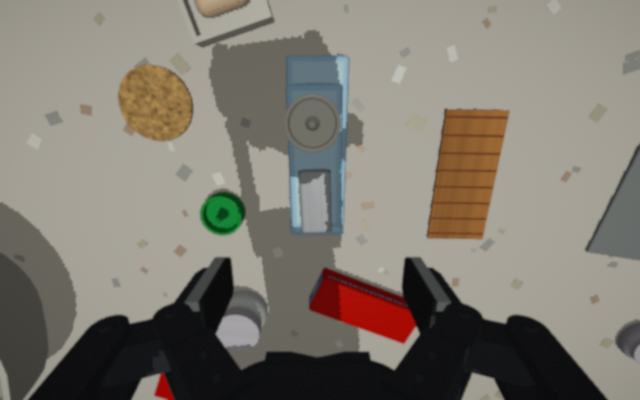

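The whole stack is now in view. The dish is at (313,124), the case at (314,201), and the tier's near end at row 234.

```bash
python3 - <<'E'
from h import *
def load(n): return np.load(n+".npy",allow_pickle=True).item(), cv2.imread(f"pics/{n}.png")[:,:,::-1].copy()
(w2,I2),(w3,I3)=load("w2"),load("w3")
def nonblue(I,roi): 
    return blob(I,(0,0,0),(180,36,255),roi)
d2=nonblue(I2,(272,22,328,80)); d3=nonblue(I3,(286,95,341,152))
k2=nonblue(I2,(285,93,321,160)); k3=nonblue(I3,(297,168,333,236))
for n,a in (("d2",d2),("d3",d3)): print(n,cv2.fitEllipse(a) , a.min(0),a.max(0))
for n,a in (("k2",k2),("k3",k3)): print(n,cv2.minAreaRect(a.astype(np.float32)),a.min(0),a.max(0))
e2=cv2.fitEllipse(d2)[0];e3=cv2.fitEllipse(d3)[0]
print("dish tri",tri(w2,e2,w3,e3))
print("case tri",tri(w2,cen(k2),w3,cen(k3)))
print("case rects",rect(w2,k2,.078),rect(w3,k3,.078)," dish",plane(w2,e2,.081),plane(w3,e3,.081))
c=blob(I3,(8,60,40),(25,255,255),(100,50,205,150)); print("coaster",rect(w3,c,.005))
c2=blob(I2,(8,60,40),(25,255,255),(110,2,205,95));print("coaster tri",tri(w2,cen(c2),w3,cen(c)))
s=blob(I3,(3,100,30),(25,255,255),(415,95,525,250));s2=blob(I2,(3,100,30),(25,255,255),(395,35,500,190)); print("short",rect(w3,s,.005),tri(w2,cen(s2),w3,cen(s)))
b=blob(I3,(92,40,40),(112,255,255),(270,45,360,245)); print("blue",cv2.minAreaRect(b.astype(np.float32)))
h=cv2.cvtColor(I3,cv2.COLOR_RGB2HSV)
v=cv2.resize(I3[40:245,260:370],None,fx=3.0,fy=2.9,interpolation=2); v2=cv2.resize(I2[0:185,250:360],None,fx=3.0,fy=3.2,interpolation=2)[:v.shape[0]]
o=np.hstack([v,v2[:v.shape[0]]]) if v2.shape[0]==v.shape[0] else v
cv2.imwrite("pics/crop3.png",o[:,:,::-1]);print(o.shape)
E
```

```text
d2 ((295.5861511230469, 49.63310623168945), (57.152530670166016, 61.96159744262695), 7.326214790344238) [272  22] [324  79]
d3 ((310.9542236328125, 123.53264617919922), (57.10131072998047, 61.16498565673828), 32.42649459838867) [286  95] [340 151]
k2 ((302.0, 128.0), (62.0, 30.0), 90.0) [287  97] [317 159]
k3 ((314.5, 202.0), (66.0, 35.0), 90.0) [297 169] [332 235]
dish tri [0.5613372  0.20411433 0.07761087]
case tri [0.48829766 0.19247074 0.07019016]
case rects [0.488  0.193  0.0624 0.032  5.9956] [0.4895 0.1926 0.0657 0.0343 6.0432]  dish [[0.56051564 0.20489496 0.081     ]] [[0.56189677 0.20301386 0.081     ]]
coaster [ 5.60100e-01  3.74200e-01  8.00000e-02  7.81000e-02 -8.39562e+01]
coaster tri [0.5606531 0.3762995 0.0015952]
short [0.5141 0.0186 0.1536 0.0693 5.0861] [5.20409531e-01 1.68594880e-02 3.31800875e-04]
blue ((317.0, 144.0), (178.0, 62.0), 90.0)
(594, 330, 3)
```

View pics/crop3.png

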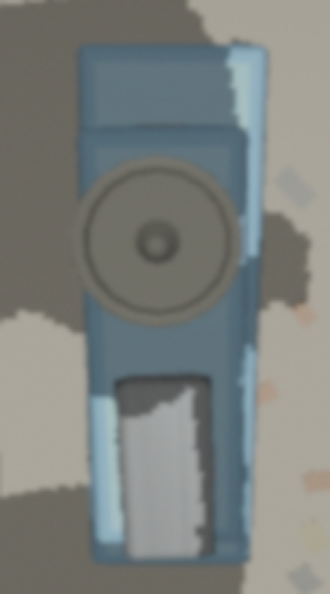

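The crop (3x and 2.9x from offset (260,40)) shows:
- The dish rim spans x 75–240 and y 157–325.
- The case top's corners are near (115,378), (210,378), (127,558) and (214,556).
- The short tier's top spans from (80,128) and (245,128) down to about (92,545) and (248,545).

```bash
python3 - <<'E'
from h import *
w3=np.load("w3.npy",allow_pickle=True).item()
f=lambda P: np.array(P)/[3.0,2.9]+[260,40]
k=f([(115,378),(210,378),(214,556),(127,558)]); p=plane(w3,k,.078)[:,:2]; print(np.round(p,4),"c",p.mean(0))
for i,j in ((3,0),(2,1)): print(np.degrees(np.arctan2(*(p[i if 0 else j]-p[i])[::-1])))
t=f([(80,128),(245,128),(248,545),(92,545)]); p=plane(w3,t,.060)[:,:2]; print("tier",np.round(p,4),p.mean(0))
for i,j in ((3,0),(2,1)): print(np.degrees(np.arctan2(*(p[j]-p[i])[::-1])))
d=plane(w3,f([(157.5,241)]),.081); print("dish",d)
goto(d[0,0],d[0,1],.15,5.5)
E
```

```text
[[0.5194 0.2104]
 [0.5224 0.1817]
 [0.462  0.1732]
 [0.4583 0.2013]] c [0.49052106 0.19166073]
8.506144109189169
8.038866475934876
tier [[0.592  0.2281]
 [0.5972 0.1795]
 [0.4595 0.1603]
 [0.4538 0.2139]] [0.52562919 0.19544329]
5.881523486390261
7.957787339292093
dish [[0.56239049 0.20173328 0.081     ]]
t 3.1 shift [ 0.0641 -0.0043  0.0504] rot [ 0.   -0.06  0.6 ] rows>= 2.0
```

Request:
servo_tool --series "0.032 -0.002 0.02 0 0 -0.7 0; 0.064 -0.004 0.05 0 0 -1.4 0; 0.064 -0.004 0.085 0 0 -1.4 0; 0.064 -0.004 0.11 0 0 -1.4 0; 0.064 -0.004 0.12 0 0 -1.4 0"

```text
clock: 3.6
position: [0.5607, 0.2017, 0.0778]
ee_rot: [0.0, 0.998, 0.066, -0.002]
contact_force: [-0.4, -0.7, 0.3]
width: 0.0854
gripper_force: 0.0
```

```bash
python3 - <<'E'
from h import *
goto(.562,.202,.062,7)
w=eyes.camera_info("wrist"); im=eyes.get_image("wrist"); cv2.imwrite("pics/w4.png",im[:,:,::-1])
E
```

```text
t 3.6 shift [ 0.0013 -0.0001  0.0158] rot [0.03 0.2  0.56] rows>= 1.0
```

View pics/w4.png

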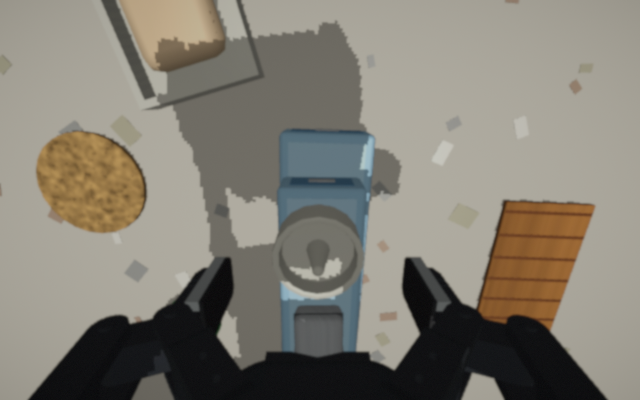

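The dish at (318,250) is centred between the fingertips at (222,…) and (413,…). Descending and closing.

Request:
servo_tool --series "0.001 0 0.008 0 0 0.2 0; 0.001 0 0.016 0 0 0.2 0; 0.001 0 0.016 0 0 0.2 0.2; 0.001 0 0.016 0 0 0.2 0.4; 0.001 0 0.016 0 0 0.2 0.6" --squeeze 25

```text
clock: 4.15
position: [0.564, 0.2027, 0.0644]
ee_rot: [-0.0, 0.998, 0.064, 0.001]
contact_force: [-0.7, -0.3, 0.9]
width: 0.0494
gripper_force: 25.7
```

Request:
servo_tool --series "0 0 0 0 0 0 0.8; 0 0 0 0 0 0 1; 0 0 0 0 0 0 1; 0 0 0 0 0 0 1"

```text
clock: 4.55
position: [0.564, 0.2027, 0.0644]
ee_rot: [-0.0, 0.998, 0.064, 0.001]
contact_force: [-0.7, 0.1, 5.8]
width: 0.0496
gripper_force: 25.9
```

Request:
servo_tool --series "0 0 -0.02 0 0 0 1; 0 0 -0.05 0 0 0 1; 0 0 -0.08 0 0 0 1; 0 0 -0.08 0 0 0 1"

```text
clock: 4.95
position: [0.5666, 0.2034, 0.1476]
ee_rot: [-0.001, 0.998, 0.064, 0.005]
contact_force: [0.3, -0.1, 0.3]
width: 0.0491
gripper_force: 26.2
```

```bash
python3 - <<'E'
from h import *
goto(.561,.3745,.030,7)
w=eyes.camera_info("wrist"); im=eyes.get_image("wrist"); cv2.imwrite("pics/w5.png",im[:,:,::-1])
E
```

```text
t 4.95 shift [ 0.0154 -0.1703  0.1179] rot [-0.05 -0.53  0.39] rows>= 5.0
```

View pics/w5.png

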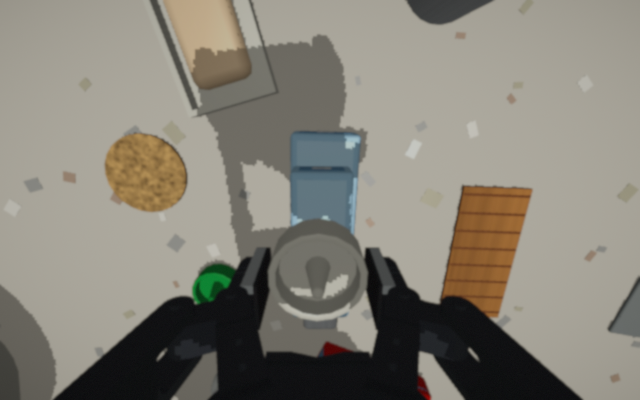

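The picture shows the dish held at about (318,262) with nothing left of it on the tier. The coaster is at (146,172). Next: the dish's offset in the grip.

```bash
python3 - <<'E'
from h import *
I=cv2.imread("pics/w5.png"); print("BGR col u=300", [tuple(int(a) for a in I[v,300]) for v in range(212,326,3)])
w=eyes.camera_info("wrist"); s=manip.get_state(); T=q2R(s["ee_rot"])
t=np.linspace(0,2*np.pi,24)
for off in (-.004,0,.004,.008):
    P=np.array([[off+.025*np.cos(a),.025*np.sin(a),-.0166] for a in t]); q=proj(w,P@T.T+s["position"])
    print(off,"rim v",q[:,1].min(),q[:,1].max(),"u",q[:,0].min(),q[:,0].max())
E
```

```text
BGR col u=300 [(127, 117, 97), (127, 117, 97), (151, 144, 122), (162, 161, 141), (81, 88, 89), (80, 87, 88), (81, 87, 88), (80, 88, 89), (93, 100, 101), (106, 115, 116), (104, 112, 114), (105, 114, 114), (106, 114, 115), (106, 114, 115), (105, 114, 115), (105, 114, 115), (106, 114, 115), (105, 113, 115), (106, 114, 115), (106, 114, 116), (106, 114, 116), (105, 114, 115), (105, 114, 115), (105, 114, 115), (105, 114, 115), (120, 130, 132), (166, 178, 180), (167, 178, 180), (107, 115, 117), (80, 87, 88), (79, 86, 87), (79, 86, 87), (80, 88, 88), (137, 145, 145), (174, 185, 186), (147, 158, 160), (99, 107, 110), (98, 106, 110)]
-0.004 rim v 237.56332579408726 324.84113217301353 u 267.882949499764 368.82086744352904
0 rim v 229.67656822186308 318.49219618482346 u 267.44735638133625 369.26451731986634
0.004 rim v 221.64256592790775 312.0370616252697 u 267.0041084004728 369.7159646320788
0.008 rim v 213.4571564971045 305.47304144803314 u 266.5530019852339 370.1754167702039
```

Request:
servo_tool --series "0.004 -0.043 0 0 0 0 1; 0.008 -0.086 0.01 0 0 0 1; 0.012 -0.129 0.03 0 0 0 1; 0.016 -0.17 0.06 0 0 0 1; 0.016 -0.17 0.09 0 0 0 1"

```text
clock: 5.5
position: [0.5567, 0.3784, 0.0509]
ee_rot: [-0.001, 0.998, 0.066, 0.0]
contact_force: [0.2, -0.9, -1.0]
width: 0.0494
gripper_force: 26.3
```

Request:
servo_tool --series "0 0 0 0 0 0 1; 0 0 0 0 0 0 1"

```text
clock: 5.7
position: [0.5565, 0.3724, 0.0517]
ee_rot: [0.001, 0.998, 0.064, -0.002]
contact_force: [-0.2, 0.2, 0.3]
width: 0.0493
gripper_force: 26.4
```

```bash
python3 - <<'E'
from h import *
goto(.5615,.3745,.0094,7); print(manip.get_state()["position"])
E
```

```text
t 5.7 shift [ 0.0054 -0.0015  0.0423] rot [0.1  0.2  0.39] rows>= 1.0
[0.55649457 0.37238401 0.05169698]
```

Request:
servo_tool --series "0.003 -0.001 0.01 0 0 0 1; 0.005 -0.002 0.02 0 0 0 1; 0.005 -0.002 0.03 0 0 0 1; 0.005 -0.002 0.037 0 0 0 1; 0.005 -0.002 0.038 0 0 0 1"

```text
clock: 6.2
position: [0.5615, 0.3751, 0.014]
ee_rot: [0.001, 0.998, 0.064, -0.001]
contact_force: [-0.4, 1.1, -0.7]
width: 0.0493
gripper_force: 26.4
```

Request:
servo_tool --series "0 0 0 0 0 0 1; 0 0 0.001 0 0 0 1; 0 0 0.002 0 0 0 1; 0 0 0.003 0 0 0 1; 0 0 0.003 0 0 0 1"

```text
clock: 6.7
position: [0.5622, 0.3759, 0.0123]
ee_rot: [0.0, 0.998, 0.064, 0.0]
contact_force: [-0.7, 0.3, -0.2]
width: 0.0495
gripper_force: 26.4
```

Request:
servo_tool --series "0 -0 0.001 0 0 0 1; 0 0 0.001 0 0 0 1; 0 0 0.002 0 0 0 1; 0 0 0.002 0 0 0 1; 0 0 0.002 0 0 0 1"

```text
clock: 7.2
position: [0.5623, 0.3758, 0.0102]
ee_rot: [0.0, 0.998, 0.064, -0.0]
contact_force: [0.7, -0.8, -0.2]
width: 0.0498
gripper_force: 26.4
```

Request:
servo_tool --series "0 0 0.001 0 0 0 1; 0 0 0.001 0 0 0 1; 0 0 0.001 0 0 0 1"

```text
clock: 7.5
position: [0.5624, 0.3759, 0.0094]
ee_rot: [-0.0, 0.998, 0.064, 0.0]
contact_force: [0.1, 0.1, -0.4]
width: 0.0491
gripper_force: 26.4
```

Request:
servo_tool --series "-0.001 0.001 0.001 0 0 0 1; -0.001 0.001 0.001 0 0 0 1; -0.001 0.001 0.001 0 0 0 1"

```text
clock: 7.8
position: [0.5625, 0.3759, 0.0094]
ee_rot: [-0.001, 0.998, 0.064, 0.001]
contact_force: [0.1, 3.0, 4.8]
width: 0.0495
gripper_force: 26.8
```

Request:
servo_tool --series "0 0 0.001 0 0 0 1; 0 0 0.001 0 0 0 1; 0 0 0.001 0 0 0 1"

```text
clock: 8.1
position: [0.5625, 0.3759, 0.0094]
ee_rot: [-0.001, 0.998, 0.064, 0.002]
contact_force: [-1.3, 2.1, 10.1]
width: 0.0495
gripper_force: 27.1
```

Contact at 0.0094, exactly as expected. Next I ease off the pressure and open.

Request:
servo_tool --series "0.001 -0.001 -0.002 0 0 0 0.8; 0.001 -0.001 -0.002 0 0 0 0.4; 0.001 -0.001 -0.002 0 0 0 0; 0.001 -0.001 -0.002 0 0 0 0; 0.001 -0.001 -0.002 0 0 0 0"

```text
clock: 8.6
position: [0.562, 0.3755, 0.0087]
ee_rot: [0.0, 0.998, 0.064, -0.001]
contact_force: [-0.4, 0.6, 0.3]
width: 0.0853
gripper_force: 0.0
```

Request:
servo_tool --series "0 0 -0.03 0 0 0 0; 0 0 -0.08 0 0 0 0; -0.06 0 -0.13 0 0 0 0; -0.11 0 -0.17 0 0 0 0; -0.11 0 -0.17 0 0 0 0"

```text
clock: 9.1
position: [0.4516, 0.3613, 0.1807]
ee_rot: [-0.0, 0.998, 0.064, 0.0]
contact_force: [1.4, -0.3, 0.4]
width: 0.0853
gripper_force: 0.0
```

```bash
python3 - <<'E'
from h import *
w=eyes.camera_info("wrist"); im=eyes.get_image("wrist"); cv2.imwrite("pics/w6.png",im[:,:,::-1]);np.save("w6.npy",w,allow_pickle=True)
print(manip.get_state()["position"],proj(w,[[.561,.375,.026],[.561,.375,.005]]))
goto(.4905,.192,.12,8.5)
E
```

```text
[0.44749656 0.36154623 0.18515032] [[318.38585282  68.95874785]
 [318.3220561   71.27454621]]
t 9.15 shift [0.0206 0.1738 0.0647] rot [-0.14 -0.01 -1.04] rows>= 4.0
```

View pics/w6.png

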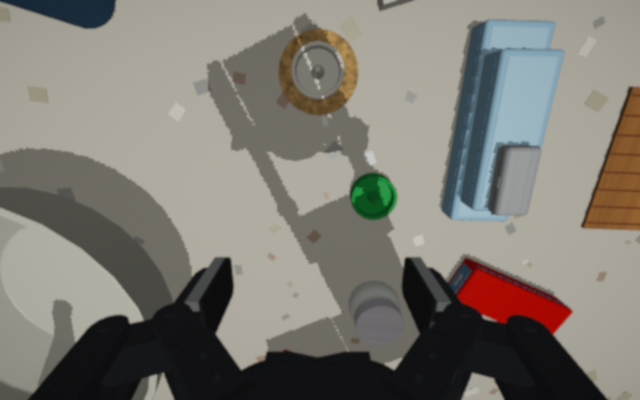

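The dish at (318,70) is concentric with the coaster, upright. The case at (518,178) is still on the short tier and comes next.

Request:
servo_tool --series "0.005 0.044 0.01 0 0 -0.3 0; 0.01 0.088 0.02 0 0 -0.6 0; 0.015 0.131 0.04 0 0 -1 0; 0.02 0.174 0.065 0 0 -1 0; 0.02 0.174 0.08 0 0 -1 0"

```text
clock: 9.65
position: [0.4956, 0.1868, 0.0976]
ee_rot: [0.001, 0.997, 0.071, -0.001]
contact_force: [-0.5, 1.1, -0.6]
width: 0.0851
gripper_force: 0.0
```

Request:
servo_tool --series "0 0 0 0 0 0 0; 0 0 0 0 0 0 0"

```text
clock: 9.85
position: [0.4955, 0.1919, 0.0993]
ee_rot: [-0.0, 0.997, 0.073, -0.0]
contact_force: [0.4, 0.3, 0.2]
width: 0.0853
gripper_force: 0.0
```

```bash
python3 - <<'E'
from h import *
w=eyes.camera_info("wrist"); im=eyes.get_image("wrist"); cv2.imwrite("pics/w7.png",im[:,:,::-1])
c=blob(im,(0,0,30),(180,36,255),(270,230,370,352))
print(manip.get_state()["position"],c.min(0),c.max(0),rect(w,c,.078))
goto(.490,.192,.061,8.3)
E
```

```text
[0.49593712 0.19242351 0.0998733 ] [270 230] [369 351] [0.4579 0.1858 0.0923 0.0685 8.3448]
t 9.9 shift [-0.006  -0.0004  0.0389] rot [-0.01 -0.07  0.12] rows>= 1.0
```

View pics/w7.png

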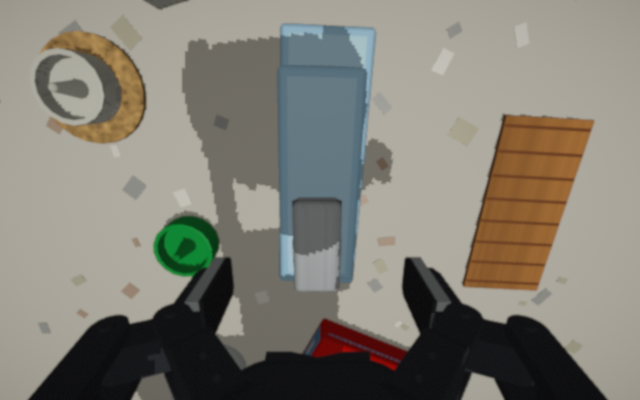

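The case is aligned with the fingers at (318,245), edges at u 293–342 and v 200–291. The tier's top spans (280,66), (367,68), (352,282) and (283,278).

```bash
python3 - <<'E'
from h import *
w=eyes.camera_info("wrist")
print(np.round(plane(w,[(317.5,200),(317.5,207),(317.5,291)],.078),4))
p=plane(w,[(280,66),(367,68),(352,282),(283,278)],.06)[:,:2];print(np.round(p,4),p.mean(0))
p=plane(w,[(283,24),(376,28)],.03)[:,:2];print(np.round(p,4))
E
```

```text
[[0.5224 0.1967 0.078 ]
 [0.5181 0.1961 0.078 ]
 [0.4609 0.1877 0.078 ]]
[[0.5921 0.2284]
 [0.5982 0.1797]
 [0.4593 0.1626]
 [0.4554 0.2116]] [0.52622869 0.19555976]
[[0.6192 0.233 ]
 [0.6256 0.1745]]
```

Request:
servo_tool --series "-0.005 0 0.02 0 0 0 0; -0.006 0 0.038 0 0 0 0; -0.006 0 0.038 0 0 0 0; -0.006 0 0.038 0 0 0 0.3; -0.006 0 0.038 0 0 0 0.6" --squeeze 25

```text
clock: 10.4
position: [0.4906, 0.1917, 0.0626]
ee_rot: [-0.0, 0.997, 0.074, 0.001]
contact_force: [-0.0, -0.4, -0.1]
width: 0.0591
gripper_force: 0.0
```

Request:
servo_tool --series "0 0 0 0 0 0 0.8; 0 0 0 0 0 0 1; 0 0 0 0 0 0 1; 0 0 0 0 0 0 1"

```text
clock: 10.8
position: [0.4902, 0.1911, 0.0622]
ee_rot: [-0.0, 0.997, 0.073, 0.001]
contact_force: [-0.2, 0.5, 6.3]
width: 0.0295
gripper_force: 25.6
```

Request:
servo_tool --series "0 0 -0.02 0 0 0 1; 0 0 -0.05 0 0 0 1; 0 0.02 -0.09 0 0 0 1; 0 0.06 -0.1 0 0 2 1; 0 0.105 -0.1 0 0 3 1"

```text
clock: 11.3
position: [0.5063, 0.0867, 0.1636]
ee_rot: [-0.0, 0.999, 0.048, 0.003]
contact_force: [1.1, -0.7, 0.1]
width: 0.0291
gripper_force: 25.0
```

```bash
python3 -c "
from h import *
goto(.460,-.3695,.06,-5.2)"
```

```text
t 11.3 shift [-0.0901  0.4497  0.1032] rot [-0.02 -0.3  10.67] rows>= 10.0
```

Request:
servo_tool --series "-0.008 0.044 0 0 0 1 1; -0.016 0.088 0 0 0 2 1; -0.025 0.132 0 0 0 3.5 1; -0.034 0.176 0 0 0 5 1; -0.043 0.22 0.01 0 0 6 1"

```text
clock: 11.8
position: [0.4828, -0.1382, 0.1521]
ee_rot: [0.001, 1.0, -0.006, 0.001]
contact_force: [0.7, -0.3, -0.3]
width: 0.0292
gripper_force: 25.0
```

```bash
python3 -c "
from h import *
goto(.460,-.3695,.06,-5.2)"
```

```text
t 11.8 shift [-0.0203  0.2315  0.0923] rot [ 0.06 -0.14  4.52] rows>= 6.0
```

Request:
servo_tool --series "-0.004 0.043 0.01 0 0 1 1; -0.008 0.09 0.02 0 0 2 1; -0.012 0.135 0.035 0 0 3 1; -0.016 0.18 0.055 0 0 4 1; -0.02 0.222 0.075 0 0 4.5 1"

```text
clock: 12.3
position: [0.4596, -0.36, 0.0755]
ee_rot: [0.0, 0.999, -0.045, 0.0]
contact_force: [0.5, 0.1, -0.3]
width: 0.029
gripper_force: 25.0
```

Request:
servo_tool --series "0 0 0 0 0 0 1; 0 0 0 0 0 0 1; 0 0 0 0 0 0 1"

```text
clock: 12.6
position: [0.4601, -0.3568, 0.0764]
ee_rot: [-0.0, 0.999, -0.045, -0.0]
contact_force: [0.5, -0.5, -0.2]
width: 0.0297
gripper_force: 25.1
```

```bash
python3 - <<'E'
from h import *
goto(.460,-.3695,.0075,-5.2)
w=eyes.camera_info("wrist"); im=eyes.get_image("wrist"); cv2.imwrite("pics/w8.png",im[:,:,::-1]);np.save("w8.npy",w,allow_pickle=True)
E
```

```text
t 12.6 shift [0.0011 0.0127 0.0688] rot [-0.05  0.03  0.1 ] rows>= 2.0
```

Request:
servo_tool --series "0.001 0.006 0.015 0 0 0 1; 0.001 0.013 0.03 0 0 0 1; 0.001 0.013 0.045 0 0 0 1; 0.001 0.013 0.058 0 0 0 1; 0.001 0.013 0.064 0 0 0 1"

```text
clock: 13.15
position: [0.4591, -0.3699, 0.0101]
ee_rot: [-0.001, 0.999, -0.045, -0.001]
contact_force: [-0.3, -0.1, -0.7]
width: 0.0291
gripper_force: 25.1
```

Request:
servo_tool --series "0 0 0 0 0 0 1; 0 0 0.001 0 0 0 1; 0 0 0.002 0 0 0 1; 0 0 0.003 0 0 0 1; 0 0 0.003 0 0 0 1"

```text
clock: 13.65
position: [0.4602, -0.371, 0.0097]
ee_rot: [0.0, 0.999, -0.045, 0.0]
contact_force: [0.2, -0.1, -0.8]
width: 0.0294
gripper_force: 25.1
```

```bash
python3 - <<'E'
from h import *
goto(.460,-.3695,.0075,-5.2)
w=eyes.camera_info("wrist"); im=eyes.get_image("wrist"); cv2.imwrite("pics/w9.png",im[:,:,::-1]);np.save("w9.npy",w,allow_pickle=True)
h=cv2.cvtColor(im,cv2.COLOR_RGB2HSV)
# dark mat outline beside the case, one row through it
c=blob(im,(0,0,0),(180,255,60),(230,150,410,300))
print(c.min(0),c.max(0)); 
for v in (225,250): print(v,[(u,int(h[v,u,2])) for u in range(236,404,6)])
E
```

```text
t 13.65 shift [-0.0003 -0.0015  0.0022] rot [ 0.03 -0.03  0.09] rows>= 1.0
[232 178] [402 299]
225 [(236, 119), (242, 119), (248, 119), (254, 119), (260, 120), (266, 105), (272, 21), (278, 23), (284, 24), (290, 95), (296, 104), (302, 102), (308, 103), (314, 103), (320, 103), (326, 103), (332, 103), (338, 101), (344, 97), (350, 29), (356, 23), (362, 24), (368, 108), (374, 119), (380, 119), (386, 119), (392, 119), (398, 119)]
250 [(236, 119), (242, 119), (248, 119), (254, 119), (260, 119), (266, 117), (272, 22), (278, 79), (284, 69), (290, 94), (296, 103), (302, 102), (308, 103), (314, 103), (320, 103), (326, 103), (332, 103), (338, 100), (344, 95), (350, 57), (356, 80), (362, 23), (368, 119), (374, 119), (380, 119), (386, 119), (392, 124), (398, 182)]
```

The case is centred laterally on the black mat: mat edges at u≈269 and 366, case edges at 288 and 347. Lowering to contact.

Request:
servo_tool --series "0 -0 0.001 0 0 0 1; 0 0 0.002 0 0 0 1; 0 0 0.002 0 0 0 1; 0 0 0.002 0 0 0 1"

```text
clock: 14.1
position: [0.46, -0.3709, 0.0073]
ee_rot: [0.0, 0.999, -0.045, -0.0]
contact_force: [-0.7, 0.3, 0.1]
width: 0.0293
gripper_force: 25.1
```

Request:
servo_tool --series "0 -0 0.001 0 0 0 1; 0 0 0.001 0 0 0 1; 0 0 0.001 0 0 0 1"

```text
clock: 14.4
position: [0.46, -0.3709, 0.0072]
ee_rot: [0.0, 0.999, -0.045, 0.0]
contact_force: [-0.9, 0.6, 6.0]
width: 0.0292
gripper_force: 25.9
```

Request:
servo_tool --series "0 -0 0.001 0 0 0 1; 0 0 0.001 0 0 0 1; 0 0 0.001 0 0 0 1"

```text
clock: 14.7
position: [0.46, -0.3709, 0.0072]
ee_rot: [0.0, 0.999, -0.045, 0.0]
contact_force: [-2.5, 1.6, 11.3]
width: 0.0297
gripper_force: 26.6
```

Contact. Releasing, then up and back for a look at the case and the grey mat.

Request:
servo_tool --series "0 0 -0.002 0 0 0 0.8; 0 0 -0.002 0 0 0 0.4; 0 0 -0.002 0 0 0 0; 0 0 -0.002 0 0 0 0; 0 0 -0.002 0 0 0 0"

```text
clock: 15.2
position: [0.4599, -0.3708, 0.007]
ee_rot: [-0.0, 0.999, -0.045, -0.0]
contact_force: [-0.5, -0.7, -0.6]
width: 0.0848
gripper_force: 0.0
```

Request:
servo_tool --series "0 0 -0.03 0 0 0 0; 0 0 -0.08 0 0 0 0; -0.03 -0.02 -0.12 0 0 0 0; -0.05 -0.06 -0.16 0 0 0 0; -0.06 -0.1 -0.2 0 0 0 0"

```text
clock: 15.7
position: [0.4107, -0.2797, 0.1938]
ee_rot: [-0.0, 0.999, -0.046, -0.0]
contact_force: [1.3, 0.2, 0.2]
width: 0.0856
gripper_force: 0.0
```

Request:
servo_tool --series "-0.01 -0.02 -0.03 0 0 0 0; -0.02 -0.02 -0.06 0 0 0 0; -0.02 -0.02 -0.06 0 0 0 0; -0.02 -0.02 -0.06 0 0 0 0"

```text
clock: 16.1
position: [0.3942, -0.259, 0.2533]
ee_rot: [0.001, 0.999, -0.045, 0.001]
contact_force: [-0.7, 1.1, 0.4]
width: 0.0854
gripper_force: 0.0
```

```bash
python3 - <<'E'
from h import *
w=eyes.camera_info("wrist"); im=eyes.get_image("wrist"); cv2.imwrite("pics/w10.png",im[:,:,::-1]);np.save("w10.npy",w,allow_pickle=True)
print(manip.get_state()["position"],proj(w,[[.535,-.21,.005],[.461,-.37,.005]]))
goto(.526,.1955,.12,7)
E
```

```text
[ 0.3938694  -0.25878327  0.25215098] [[266.13628051  54.41972606]
 [400.51171412 106.48106925]]
t 16.15 shift [ 0.0911 -0.4642  0.1323] rot [ -0.03   0.03 -12.13] rows>= 10.0
```

View pics/w10.png

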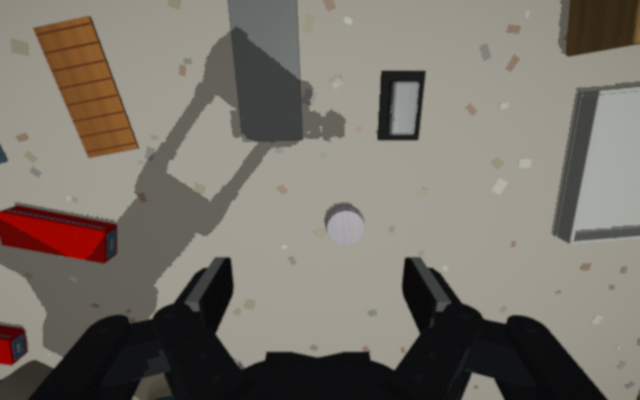

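The case sits on the black mat, mat at (401,105) and case at (404,109), slightly towards the robot. I check it numerically.

```bash
python3 - <<'E'
from h import *
w=np.load("w10.npy",allow_pickle=True).item(); I=cv2.imread("pics/w10.png")[:,:,::-1].copy()
m=blob(I,(0,0,0),(180,255,70),(365,60,435,150)); print("mat",rect(w,m,.005),m.min(0),m.max(0))
c=blob(I,(0,0,90),(180,60,255),(386,78,422,138)); print("case top",rect(w,c,.023),c.min(0),c.max(0)); print("case at z.013",rect(w,c,.013))
c8=[(u,int(I[108,u].mean())) for u in range(374,430,2)]; print(c8)
print([(v,int(I[v,404].mean())) for v in range(66,146,2)])
E
```

```text
mat [ 0.4614 -0.3694  0.0815  0.0527 -5.1508] [378  71] [424 139]
case top [ 0.4587 -0.3696  0.0597  0.0301 -5.1525] [391  82] [418 134]
case at z.013 [ 0.4583 -0.3724  0.0614  0.0309 -5.1524]
[(374, 154), (376, 154), (378, 131), (380, 42), (382, 29), (384, 28), (386, 27), (388, 23), (390, 58), (392, 93), (394, 127), (396, 152), (398, 153), (400, 151), (402, 150), (404, 150), (406, 149), (408, 148), (410, 145), (412, 145), (414, 139), (416, 113), (418, 45), (420, 45), (422, 122), (424, 153), (426, 153), (428, 153)]
[(66, 152), (68, 150), (70, 105), (72, 32), (74, 29), (76, 28), (78, 28), (80, 40), (82, 107), (84, 141), (86, 148), (88, 148), (90, 148), (92, 148), (94, 149), (96, 149), (98, 149), (100, 149), (102, 149), (104, 149), (106, 149), (108, 150), (110, 150), (112, 150), (114, 150), (116, 151), (118, 151), (120, 151), (122, 151), (124, 152), (126, 152), (128, 153), (130, 153), (132, 140), (134, 93), (136, 36), (138, 33), (140, 103), (142, 151), (144, 155)]
```

Case offset is 2.7 mm along and 0.2 mm across, with equal heading: fine. On to the short tier.

Request:
servo_tool --series "0.01 -0.046 0.01 0 0 -1.2 0; 0.02 -0.092 0.02 0 0 -2.4 0; 0.03 -0.138 0.03 0 0 -3.6 0; 0.04 -0.184 0.04 0 0 -4.8 0; 0.05 -0.23 0.05 0 0 -6 0"

```text
clock: 16.65
position: [0.4641, -0.0326, 0.2005]
ee_rot: [-0.0, 1.0, 0.008, -0.002]
contact_force: [0.8, -0.4, -0.4]
width: 0.0849
gripper_force: 0.0
```

```bash
python3 -c "
from h import *
goto(.526,.1955,.12,7)"
```

```text
t 16.65 shift [ 0.0657 -0.227   0.0805] rot [-0.05  0.18 -6.12] rows>= 5.0
```

Request:
servo_tool --series "0.013 -0.045 0.015 0 0 -1.2 0; 0.026 -0.09 0.03 0 0 -2.4 0; 0.038 -0.135 0.045 0 0 -3.6 0; 0.05 -0.178 0.06 0 0 -4.8 0; 0.063 -0.22 0.075 0 0 -6 0"

```text
clock: 17.15
position: [0.5233, 0.1883, 0.1249]
ee_rot: [0.0, 0.998, 0.061, -0.002]
contact_force: [0.8, -1.5, 0.0]
width: 0.0849
gripper_force: 0.0
```

Request:
servo_tool --series "0 0 0 0 0 0 0; 0 0 0 0 0 0 0; 0 0 0 0 0 0 0"

```text
clock: 17.45
position: [0.5234, 0.1857, 0.1267]
ee_rot: [0.001, 0.998, 0.06, -0.001]
contact_force: [0.4, 0.4, -0.6]
width: 0.0852
gripper_force: 0.0
```

```bash
python3 - <<'E'
from h import *
w=eyes.camera_info("wrist"); im=eyes.get_image("wrist"); cv2.imwrite("pics/w11.png",im[:,:,::-1]);np.save("w11.npy",w,allow_pickle=True)
goto(.526,.1955,.032,7)
h=cv2.cvtColor(im,cv2.COLOR_RGB2HSV)
c=blob(im,(92,40,40),(112,255,255),(240,0,400,350)); print(c.min(0),c.max(0))
for v in (140,180,220,250):
    x=c[abs(c[:,1]-v)<1][:,0]; print(v,x.min(),x.max(),plane(w,[(x.min(),v),(x.max(),v)],.06)[:,:2].round(4).tolist())
for u in (300,330):
    x=c[abs(c[:,0]-u)<1][:,1]; print(u,x.min(),x.max())
print([(v,h[v,315].tolist()) for v in list(range(60,140,4))+list(range(270,352,4))])
E
```

```text
t 17.5 shift [ 0.0036 -0.0098  0.0953] rot [ 0.04  0.08 -0.2 ] rows>= 2.0
[267  74] [348 288]
140 268 346 [[0.5747, 0.2269], [0.5812, 0.1729]]
180 271 344 [[0.5463, 0.2228], [0.5526, 0.1701]]
220 273 342 [[0.5152, 0.2191], [0.5214, 0.167]]
250 273 341 [[0.4898, 0.2173], [0.4961, 0.1641]]
300 74 288
330 74 288
[(60, [22, 26, 106]), (64, [22, 26, 107]), (68, [22, 26, 107]), (72, [30, 15, 103]), (76, [100, 79, 116]), (80, [101, 76, 121]), (84, [100, 58, 127]), (88, [100, 60, 127]), (92, [99, 58, 127]), (96, [99, 58, 127]), (100, [100, 58, 127]), (104, [99, 58, 127]), (108, [100, 58, 127]), (112, [102, 74, 96]), (116, [100, 76, 117]), (120, [100, 77, 120]), (124, [100, 61, 126]), (128, [100, 61, 126]), (132, [100, 59, 126]), (136, [99, 59, 126]), (270, [99, 62, 124]), (274, [99, 62, 124]), (278, [98, 60, 123]), (282, [99, 63, 122]), (286, [101, 79, 113]), (290, [25, 15, 104]), (294, [22, 26, 108]), (298, [22, 26, 108]), (302, [22, 26, 108]), (306, [22, 26, 108]), (310, [22, 26, 108]), (314, [22, 26, 107]), (318, [25, 26, 107]), (322, [7, 71, 94]), (326, [1, 217, 73]), (330, [179, 217, 73]), (334, [179, 220, 73]), (338, [179, 225, 77]), (342, [1, 250, 96]), (346, [1, 245, 103]), (350, [2, 245, 103])]
```

Request:
servo_tool --series "0.003 -0.009 0.02 0 0 0.5 0; 0.003 -0.009 0.05 0 0 0.5 0; 0.003 -0.009 0.08 0 0 0.5 0; 0.003 -0.009 0.093 0 0 0.5 0; 0.003 -0.009 0.093 0 0 0.5 0" --squeeze 40

```text
clock: 18.0
position: [0.5246, 0.1945, 0.0335]
ee_rot: [0.0, 0.998, 0.055, -0.002]
contact_force: [0.0, 0.0, 1.0]
width: 0.0856
gripper_force: 0.0
```

```bash
python3 -c "
from h import *
print(manip.get_state()['position'],manip.get_state()['contact_force']);goto(.526,.1945,.033,6.3)"
```

```text
[0.52463906 0.19454843 0.03351646] [0.04241627 0.00748902 1.0475562 ]
t 18.0 shift [0.0013 0.0002 0.0005] rot [ 0.04  0.21 -0.02] rows>= 1.0
```

Request:
servo_tool --series "0 0 0 0 0 0 0.1; 0 0 0 0 0 0 0.2; 0 0 0 0 0 0 0.4; 0 0 0 0 0 0 0.6; 0 0 0 0 0 0 1"

```text
clock: 18.5
position: [0.527, 0.1961, 0.0363]
ee_rot: [-0.0, 0.998, 0.056, 0.001]
contact_force: [-0.2, -0.9, 5.8]
width: 0.0513
gripper_force: 43.6
```

Request:
servo_tool --series "0 0 0 0 0 0 1; 0 0 0 0 0 0 1"

```text
clock: 18.7
position: [0.527, 0.1961, 0.0363]
ee_rot: [-0.0, 0.998, 0.056, 0.001]
contact_force: [-1.5, -0.9, 6.5]
width: 0.0509
gripper_force: 43.6
```

Request:
servo_tool --series "0 0 -0.005 0 0 0 1; 0 0 -0.02 0 0 0 1; 0 0 -0.05 0 0 0 1; 0 0 -0.08 0 0 0 1; 0 0 -0.08 0 0 0 1"

```text
clock: 19.2
position: [0.5287, 0.1968, 0.1189]
ee_rot: [-0.001, 0.998, 0.056, 0.004]
contact_force: [1.2, 0.7, -0.6]
width: 0.0512
gripper_force: 42.7
```

```bash
python3 - <<'E'
from h import *
w=eyes.camera_info("wrist"); im=eyes.get_image("wrist"); cv2.imwrite("pics/w12.png",im[:,:,::-1]);np.save("w12.npy",w,allow_pickle=True)
goto(.5138,.0175,.05,5.05)
E
```

```text
t 19.25 shift [-0.0335  0.1763  0.0665] rot [-0.03 -0.26  1.34] rows>= 4.0
```

```bash
python3 - <<'E'
from h import *
w=np.load("w12.npy",allow_pickle=True).item(); I=cv2.imread("pics/w12.png")[:,:,::-1].copy()
s=manip.get_state();T=q2R(s["ee_rot"])
h=cv2.cvtColor(I,cv2.COLOR_RGB2HSV)
print([(v,h[v,300].tolist()) for v in list(range(60,140,3))])
for o in (-.004,0,.004): print(o,proj(w,np.array([[o+.07,0,-.0237],[o+.07,0,.0063],[o+.07,.026,-.0237],[o+.07,-.026,-.0237],[o-.07,0,-.0237]])@T.T+s["position"]).round(1).tolist())
E
```

```text
[(60, [20, 27, 113]), (63, [22, 25, 112]), (66, [22, 25, 112]), (69, [23, 27, 113]), (72, [22, 25, 113]), (75, [22, 25, 113]), (78, [22, 25, 113]), (81, [22, 25, 113]), (84, [100, 49, 109]), (87, [101, 75, 125]), (90, [101, 74, 127]), (93, [100, 61, 133]), (96, [100, 57, 134]), (99, [100, 57, 134]), (102, [99, 57, 134]), (105, [99, 57, 134]), (108, [100, 59, 134]), (111, [100, 59, 134]), (114, [100, 59, 134]), (117, [99, 58, 133]), (120, [99, 58, 133]), (123, [99, 58, 133]), (126, [100, 47, 115]), (129, [101, 31, 91]), (132, [101, 95, 99]), (135, [100, 78, 117]), (138, [101, 77, 123])]
-0.004 [[319.1, 144.7], [318.8, 136.9], [383.4, 144.7], [254.8, 144.7], [318.8, 400.8]]
0 [[319.1, 134.6], [318.8, 128.7], [384.1, 134.6], [254.1, 134.6], [318.8, 395.4]]
0.004 [[319.1, 124.3], [318.8, 120.3], [384.8, 124.2], [253.4, 124.3], [318.8, 389.9]]
```

Request:
servo_tool --series "-0.008 0.044 0 0 0 0.3 1; -0.016 0.088 0 0 0 0.6 1; -0.025 0.132 0 0 0 1 1; -0.032 0.172 0.01 0 0 1.2 1; -0.032 0.172 0.04 0 0 1.2 1"

```text
clock: 19.75
position: [0.5144, 0.0169, 0.0753]
ee_rot: [0.001, 0.999, 0.043, 0.002]
contact_force: [1.3, 0.5, -1.1]
width: 0.0515
gripper_force: 42.8
```

Request:
servo_tool --series "0 0 0 0 0 0 1; 0 0 0 0 0 0 1; 0 0 0 0 0 0 1"

```text
clock: 20.05
position: [0.5136, 0.0222, 0.0752]
ee_rot: [-0.0, 0.999, 0.046, 0.0]
contact_force: [-0.1, -0.1, -1.1]
width: 0.0514
gripper_force: 42.8
```

```bash
python3 - <<'E'
from h import *
w=eyes.camera_info("wrist"); im=eyes.get_image("wrist"); cv2.imwrite("pics/w13.png",im[:,:,::-1]);np.save("w13.npy",w,allow_pickle=True)
print(manip.get_state()["position"]);goto(.5138,.0175,.0115,5.05)
E
```

```text
[0.51391985 0.02223401 0.0755191 ]
t 20.1 shift [-0.0006  0.0047  0.064 ] rot [ 0.01 -0.08  0.21] rows>= 2.0
```

View pics/w13.png

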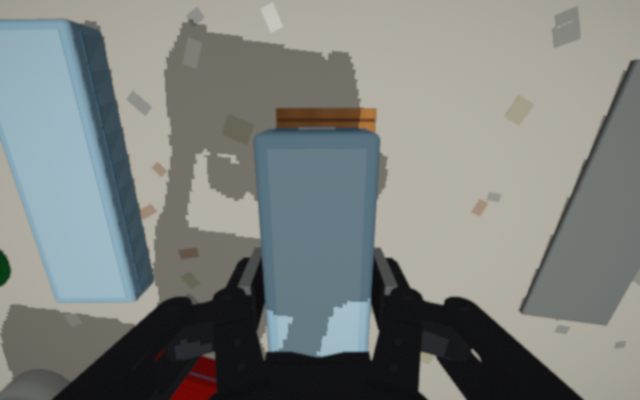

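The held tier is over the brown mat, whose far edge shows at v≈108, u 276–377. I use that edge to refine the mat's position.

```bash
python3 - <<'E'
from h import *
w=np.load("w13.npy",allow_pickle=True).item()
p=plane(w,[(276,108),(377.5,108.5)],.005)[:,:2]; print(p, p.mean(0), np.linalg.norm(p[0]-p[1]))
a=np.radians(5.05); print("center", p.mean(0)-.078*np.array([np.cos(a),np.sin(a)]))
for n,r in (("w12",(395,100,560,330)),("w11",(395,80,600,330))):
    I=cv2.imread(f"pics/{n}.png")[:,:,::-1].copy(); ww=np.load(n+".npy",allow_pickle=True).item()
    c=blob(I,(3,100,30),(25,255,255),r); print(n,c.min(0),c.max(0),rect(ww,c,.005))
E
```

```text
[[ 0.58793606  0.05793715]
 [ 0.59393378 -0.01136747]] [0.59093492 0.02328484] 0.06956366236311055
center [0.5132377  0.01641889]
w12 [455 149] [559 302] [0.5136 0.0191 0.1559 0.0699 5.0397]
w11 [442 141] [545 290] [0.514  0.019  0.1548 0.07   4.9082]
```

Request:
servo_tool --series "0 0.003 0.015 0 0 0.2 1; 0 0.005 0.03 0 0 0.2 1; 0 0.005 0.045 0 0 0.2 1; 0 0.005 0.056 0 0 0.2 1; 0 0.005 0.058 0 0 0.2 1"

```text
clock: 20.6
position: [0.5133, 0.0171, 0.0162]
ee_rot: [-0.0, 0.999, 0.044, -0.001]
contact_force: [-0.0, -0.2, -1.1]
width: 0.0512
gripper_force: 42.8
```

Request:
servo_tool --series "0 0 0 0 0 0 1; 0 0 0.001 0 0 0 1; 0 0 0.002 0 0 0 1; 0 0 0.003 0 0 0 1; 0 0 0.003 0 0 0 1"

```text
clock: 21.1
position: [0.5138, 0.0164, 0.0139]
ee_rot: [0.0, 0.999, 0.043, 0.0]
contact_force: [-0.2, -0.6, -1.8]
width: 0.0512
gripper_force: 42.8
```

```bash
python3 -c "
from h import *
goto(.5137,.0175,.0113,5.05)"
```

```text
t 21.1 shift [ 0.     -0.0011  0.0026] rot [ 0.01 -0.02 -0.07] rows>= 1.0
```

Request:
servo_tool --series "0 -0.001 0.001 0 0 0 1; 0 -0.001 0.002 0 0 0 1; 0 -0.001 0.002 0 0 0 1; 0 -0.001 0.002 0 0 0 1"

```text
clock: 21.5
position: [0.5136, 0.0175, 0.0117]
ee_rot: [0.0, 0.999, 0.043, -0.0]
contact_force: [-0.0, -0.7, -2.1]
width: 0.0511
gripper_force: 42.8
```

Request:
servo_tool --series "0 0 0.001 0 0 0 1; 0 0 0.001 0 0 0 1; 0 0 0.001 0 0 0 1"

```text
clock: 21.8
position: [0.5137, 0.0174, 0.0114]
ee_rot: [0.0, 0.999, 0.043, 0.0]
contact_force: [-1.5, -1.3, 6.2]
width: 0.0517
gripper_force: 43.6
```

Request:
servo_tool --series "0 0 0.001 0 0 0 1; 0 0 0.001 0 0 0 1; 0 0 0.001 0 0 0 1"

```text
clock: 22.1
position: [0.5137, 0.0174, 0.0113]
ee_rot: [0.0, 0.999, 0.043, 0.0]
contact_force: [-4.2, 0.3, 12.7]
width: 0.0512
gripper_force: 44.6
```

Request:
servo_tool --series "0 0 -0.002 0 0 0 0.8; 0 0 -0.002 0 0 0 0.4; 0 0 -0.002 0 0 0 0; 0 0 -0.002 0 0 0 0; 0 0 -0.002 0 0 0 0"

```text
clock: 22.6
position: [0.5136, 0.0174, 0.0116]
ee_rot: [0.0, 0.999, 0.043, -0.0]
contact_force: [0.2, 1.0, 0.0]
width: 0.0855
gripper_force: 0.0
```

Request:
servo_tool --series "0 0 -0.03 0 0 0 0; 0 0 -0.07 0 0 0 0; -0.02 0 -0.11 0 0 0 0; -0.05 -0.04 -0.14 0 0 -0.5 0; -0.06 -0.08 -0.15 0 0 -1 0"

```text
clock: 23.1
position: [0.4467, 0.0914, 0.1641]
ee_rot: [0.0, 0.999, 0.05, 0.002]
contact_force: [1.1, 1.1, -0.1]
width: 0.0851
gripper_force: 0.0
```

Request:
servo_tool --series "0 -0.04 0 0 0 0 0; 0 -0.05 0 0 0 0 0; 0 -0.05 0 0 0 0 0; 0 -0.05 0 0 0 0 0"

```text
clock: 23.5
position: [0.4417, 0.141, 0.1614]
ee_rot: [0.001, 0.999, 0.052, -0.0]
contact_force: [0.1, 0.0, -0.1]
width: 0.0857
gripper_force: 0.0
```

```bash
python3 - <<'E'
from h import *
w=eyes.camera_info("wrist"); im=eyes.get_image("wrist"); cv2.imwrite("pics/w14.png",im[:,:,::-1]);np.save("w14.npy",w,allow_pickle=True)
print(manip.get_state()["position"],proj(w,[[.526,.195,.03],[.5137,.0175,.035]]))
h=cv2.cvtColor(im,cv2.COLOR_RGB2HSV); m=cv2.inRange(h,(92,35,40),(112,255,255))
for c in cv2.findContours(m,cv2.RETR_EXTERNAL,cv2.CHAIN_APPROX_NONE)[0]:
    if cv2.contourArea(c)>1500: print(c[:,0].min(0),c[:,0].max(0),cen(c[:,0]),rect(w,c[:,0],.03),rect(w,c[:,0],.035))
E
```

```text
[0.44180284 0.1406591  0.16132183] [[266.04453013  91.93158048]
 [464.93993447 128.69975922]]
[418  43] [506 202] [459.44214896 120.43703239] [0.5125 0.0213 0.1392 0.0603 5.4877] [0.5127 0.0237 0.1367 0.0592 5.4877]
[226   0] [304 192] [268.12733168  92.76909787] [0.5152 0.1922 0.1597 0.0618 5.5513] [0.5153 0.1914 0.1568 0.0607 5.5513]
```

```bash
python3 -c "
from h import *
goto(.528,.1935,.10,5.7)"
```

```text
t 23.55 shift [ 0.0913 -0.0437  0.0612] rot [0.06 0.06 0.25] rows>= 3.0
```

Request:
servo_tool --series "0.03 -0.014 0 0 0 0.2 0; 0.06 -0.028 0.02 0 0 0.2 0; 0.09 -0.043 0.05 0 0 0.2 0; 0.09 -0.043 0.09 0 0 0.2 0; 0.09 -0.043 0.1 0 0 0.2 0"

```text
clock: 24.05
position: [0.5244, 0.1918, 0.0572]
ee_rot: [0.001, 0.999, 0.05, -0.005]
contact_force: [-0.8, -1.1, 0.1]
width: 0.0856
gripper_force: 0.0
```

Request:
servo_tool --series "0 0 0 0 0 0 0; 0 0 0 0 0 0 0"

```text
clock: 24.25
position: [0.5272, 0.193, 0.0627]
ee_rot: [0.0, 0.999, 0.05, 0.0]
contact_force: [0.9, -0.0, 0.2]
width: 0.0851
gripper_force: 0.0
```

```bash
python3 - <<'E'
from h import *
w=eyes.camera_info("wrist"); im=eyes.get_image("wrist"); cv2.imwrite("pics/w15.png",im[:,:,::-1]);np.save("w15.npy",w,allow_pickle=True)
c=blob(im,(92,35,40),(112,255,255),(232,0,402,345)); print(c.min(0),c.max(0))
L=[]
for v in (150,180,210,240):
    x=c[abs(c[:,1]-v)<1][:,0]; q=plane(w,[(x.min(),v),(x.max(),v)],.03)[:,:2]; L.append(q); print(v,x.min(),x.max(),q.round(4).tolist())
x=c[abs(c[:,0]-310)<1][:,1]; print(x.min(),x.max(), plane(w,[(310,x.min())],.0),plane(w,[(310,x.min())],.03))
goto(.528,.1935,.004,5.7)
E
```

```text
[261  73] [369 344]
150 265 366 [[0.5781, 0.2296], [0.584, 0.1704]]
180 267 365 [[0.56, 0.2276], [0.5659, 0.1682]]
210 269 363 [[0.5407, 0.2254], [0.5465, 0.1666]]
240 271 361 [[0.52, 0.2231], [0.5258, 0.1648]]
73 344 [[0.62493551 0.20796136 0.        ]] [[0.62233417 0.20701072 0.03      ]]
t 24.3 shift [ 0.0001 -0.0001  0.0595] rot [-0.01 -0.16  0.03] rows>= 2.0
```

Request:
servo_tool --series "0.001 -0.001 0.02 0 0 0 0; 0.001 -0.001 0.04 0 0 0 0; 0.001 -0.001 0.054 0 0 0 0; 0.001 -0.001 0.058 0 0 0 0; 0.001 -0.001 0.058 0 0 0 0" --squeeze 45

```text
clock: 24.8
position: [0.5282, 0.1949, 0.0049]
ee_rot: [-0.0, 0.999, 0.05, 0.001]
contact_force: [-0.4, 0.8, 0.6]
width: 0.0855
gripper_force: 0.0
```

Request:
servo_tool --series "0 0 0 0 0 0 0.1; 0 0 0 0 0 0 0.2; 0 0 0 0 0 0 0.4; 0 0 0 0 0 0 0.7; 0 0 0 0 0 0 1"

```text
clock: 25.3
position: [0.5284, 0.1949, 0.0052]
ee_rot: [0.0, 0.999, 0.051, 0.001]
contact_force: [-1.3, -1.1, 5.9]
width: 0.0612
gripper_force: 50.8
```

Request:
servo_tool --series "0 0 0 0 0 0 1; 0 0 0 0 0 0 1"

```text
clock: 25.5
position: [0.5284, 0.1949, 0.0052]
ee_rot: [0.0, 0.999, 0.051, 0.001]
contact_force: [-1.3, -1.4, 5.7]
width: 0.0612
gripper_force: 50.8
```

Request:
servo_tool --series "0 0 -0.005 0 0 0 1; 0 0 -0.02 0 0 0 1; 0 0 -0.06 0 0 0 1; 0 0 -0.1 0 0 0 1; 0 0 -0.12 0 0 0 1"

```text
clock: 26.0
position: [0.5289, 0.1953, 0.1271]
ee_rot: [-0.0, 0.999, 0.05, 0.002]
contact_force: [0.5, -0.2, -3.9]
width: 0.0614
gripper_force: 51.2
```

```bash
python3 - <<'E'
from h import *
w=eyes.camera_info("wrist"); im=eyes.get_image("wrist"); cv2.imwrite("pics/w16.png",im[:,:,::-1])
s=manip.get_state();T=q2R(s["ee_rot"]); h=cv2.cvtColor(im,cv2.COLOR_RGB2HSV)
print([(v,h[v,300].tolist()) for v in range(50,125,3)])
for o in (-.004,0,.004): print(o,proj(w,np.array([[o+.095,-.01,-.0248],[o+.095,-.01,.0052]])@T.T+s["position"]).round(1).tolist())
goto(.5347,-.209,.12,-3.1)
E
```

```text
[(50, [22, 25, 111]), (53, [23, 27, 112]), (56, [22, 25, 112]), (59, [21, 23, 111]), (62, [101, 67, 107]), (65, [100, 79, 120]), (68, [100, 77, 123]), (71, [101, 75, 125]), (74, [100, 78, 125]), (77, [99, 71, 126]), (80, [99, 56, 132]), (83, [99, 56, 132]), (86, [99, 59, 133]), (89, [99, 58, 133]), (92, [100, 58, 133]), (95, [100, 58, 133]), (98, [100, 58, 133]), (101, [100, 58, 133]), (104, [99, 58, 133]), (107, [99, 58, 132]), (110, [99, 59, 133]), (113, [100, 59, 133]), (116, [100, 59, 133]), (119, [100, 57, 134]), (122, [100, 58, 133])]
-0.004 [[289.8, 67.9], [295.6, 75.1]]
0 [[289.4, 55.4], [295.4, 65.4]]
0.004 [[289.1, 42.7], [295.2, 55.5]]
t 26.05 shift [-0.0366  0.4031  0.0086] rot [-0.11 -0.5   8.89] rows>= 9.0
```

Request:
servo_tool --series "-0.004 0.044 0 0 0 1 1; -0.008 0.088 0 0 0 2 1; -0.012 0.132 0 0 0 3 1; -0.016 0.176 0 0 0 4 1; -0.02 0.21 0 0 0 5 1"

```text
clock: 26.55
position: [0.5278, -0.0182, 0.1227]
ee_rot: [0.0, 1.0, 0.006, -0.001]
contact_force: [0.4, -0.3, -3.5]
width: 0.061
gripper_force: 51.2
```

Request:
servo_tool --series "0 0 0 0 0 0 1; 0 0 0 0 0 0 1; 0 0 0 0 0 0 1"

```text
clock: 26.85
position: [0.5282, -0.0152, 0.1231]
ee_rot: [-0.0, 1.0, 0.007, -0.001]
contact_force: [-0.6, 0.3, -4.3]
width: 0.0614
gripper_force: 51.3
```

```bash
python3 - <<'E'
from h import *
w=eyes.camera_info("wrist"); im=eyes.get_image("wrist"); cv2.imwrite("pics/w17.png",im[:,:,::-1]);np.save("w17.npy",w,allow_pickle=True)
print(manip.get_state()["position"])
c=np.array([[.103,.04],[.103,-.04],[-.103,-.04],[-.103,.04]]);a=np.radians(-3.1);Rm=np.array([[np.cos(a),-np.sin(a)],[np.sin(a),np.cos(a)]])
q=proj(w,np.c_[c@Rm.T+[.5347,-.209],[.005]*4]);print(q.round(0).tolist())
h=cv2.cvtColor(im,cv2.COLOR_RGB2HSV)
m=q.mean(0).astype(int);print(h[m[1],m[0]],h[m[1],min(m[0]+75,639)])
for lo,hi in (((40,0,40),(150,30,130)),((60,0,40),(150,30,130))):
    k=blob(im,lo,hi,(400,20,639,330)); print(k.min(0),k.max(0),rect(w,k,.005),cv2.contourArea(k))
goto(.5347,-.209,.12,-3.1)
E
```

```text
[ 0.52835816 -0.01492455  0.12328025]
[[518.0, 65.0], [616.0, 72.0], [538.0, 289.0], [462.0, 284.0]]
[ 75   9 119] [ 22  22 172]
[461  65] [612 286] [ 0.536  -0.2072  0.2032  0.0801 -3.6633] 18583.0
[461  66] [611 285] [ 0.5364 -0.207   0.2016  0.0789 -3.6389] 18287.0
t 26.9 shift [0.0035 0.1942 0.0032] rot [-0.03  0.07  3.95] rows>= 4.0
```

Request:
servo_tool --series "0.001 0.045 0 0 0 1 1; 0.002 0.09 0 0 0 2 1; 0.003 0.135 0.01 0 0 3 1; 0.004 0.18 0.02 0 0 4 1; 0.004 0.193 0.04 0 0 4.3 1"

```text
clock: 27.4
position: [0.538, -0.2132, 0.0848]
ee_rot: [0.002, 1.0, -0.031, 0.003]
contact_force: [0.1, 0.4, -2.5]
width: 0.0611
gripper_force: 51.5
```

Request:
servo_tool --series "0 0 0.01 0 0 0 1; 0 0 0.01 0 0 0 1; 0 0 0.01 0 0 0 1"

```text
clock: 27.7
position: [0.5355, -0.2071, 0.0738]
ee_rot: [-0.0, 1.0, -0.03, -0.0]
contact_force: [0.5, 0.0, -3.1]
width: 0.0612
gripper_force: 51.4
```

```bash
python3 - <<'E'
from h import *
w=eyes.camera_info("wrist"); im=eyes.get_image("wrist"); cv2.imwrite("pics/w18.png",im[:,:,::-1]);np.save("w18.npy",w,allow_pickle=True)
s=manip.get_state();T=q2R(s["ee_rot"]);print(s["position"])
goto(.5358,-.2085,.0102,-3.5)
h=cv2.cvtColor(im,cv2.COLOR_RGB2HSV)
print("tier far edge pred",proj(w,np.array([[.095,-.01,-.0248],[.095,-.01,.0052]])@T.T+s["position"]).round(1).tolist())
print("mat far edge pred",[proj(w,[[.5358+.103*np.cos(-.061)+y*np.sin(.061),-.2085+.103*np.sin(-.061)+y*np.cos(.061),.005]]).round(1).tolist() for y in (.04,.0,-.04)])
print([(v,h[v,300].tolist()) for v in range(40,110,3)])
cv2.imwrite("pics/w18c.png",cv2.resize(im[20:140,220:420,::-1],None,fx=4,fy=4,interpolation=2))
E
```

```text
[ 0.53595489 -0.20738387  0.07435204]
t 27.75 shift [-0.0001  0.0011  0.0642] rot [-0.01 -0.03  0.1 ] rows>= 2.0
tier far edge pred [[291.1, 58.9], [296.7, 68.1]]
mat far edge pred [[[259.1, 65.8]], [[320.4, 65.8]], [[381.7, 65.9]]]
[(40, [22, 22, 174]), (43, [22, 22, 175]), (46, [24, 21, 174]), (49, [22, 22, 175]), (52, [22, 23, 167]), (55, [22, 25, 114]), (58, [22, 25, 112]), (61, [101, 46, 117]), (64, [100, 72, 164]), (67, [100, 64, 182]), (70, [100, 61, 195]), (73, [100, 61, 195]), (76, [99, 60, 195]), (79, [94, 38, 200]), (82, [93, 34, 201]), (85, [93, 34, 201]), (88, [93, 34, 200]), (91, [98, 52, 143]), (94, [99, 56, 133]), (97, [100, 57, 134]), (100, [100, 57, 134]), (103, [99, 56, 133]), (106, [99, 58, 133]), (109, [99, 58, 133])]
```

View pics/w18c.png

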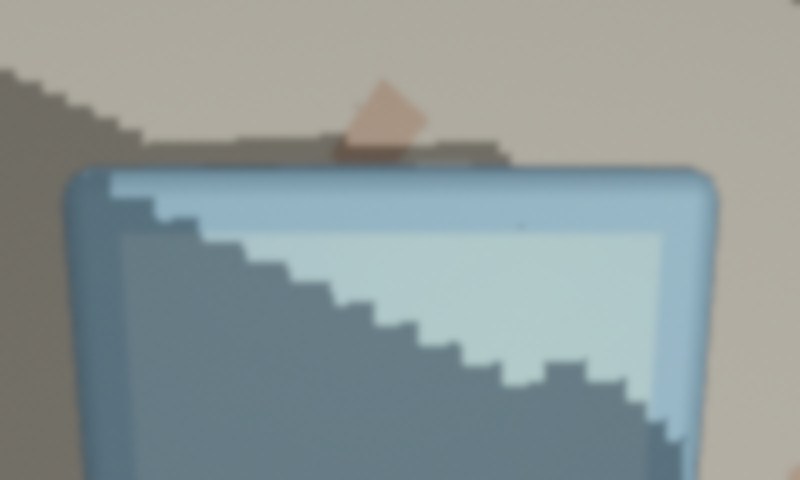

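The tier's far edge is at v≈62 (predicted 59), so it sits about 1 mm back in the grip. It hides the mat's far edge, as predicted at v≈66. Lowering.

Request:
servo_tool --series "0.001 0.001 0.015 0 0 0 1; 0.001 0.001 0.03 0 0 0 1; 0.001 0.001 0.045 0 0 0 1; 0.001 0.001 0.056 0 0 0 1; 0.001 0.001 0.058 0 0 0 1"

```text
clock: 28.25
position: [0.5361, -0.2089, 0.0153]
ee_rot: [-0.0, 1.0, -0.03, -0.001]
contact_force: [0.7, 0.1, -3.0]
width: 0.0609
gripper_force: 51.4
```

Request:
servo_tool --series "0 0 0 0 0 0 1; 0 0 0.001 0 0 0 1; 0 0 0.002 0 0 0 1; 0 0 0.003 0 0 0 1; 0 0 0.003 0 0 0 1"

```text
clock: 28.75
position: [0.5364, -0.2101, 0.013]
ee_rot: [0.0, 1.0, -0.031, 0.0]
contact_force: [-0.0, -1.0, -3.4]
width: 0.0614
gripper_force: 51.4
```

```bash
python3 - <<'E'
from h import *
goto(.5365,-.2085,.0102,-3.5)
w=eyes.camera_info("wrist"); im=eyes.get_image("wrist"); cv2.imwrite("pics/w19.png",im[:,:,::-1])
h=cv2.cvtColor(im,cv2.COLOR_RGB2HSV)
for v in (100,140,180): print(v,[(u,h[v,u].tolist()) for u in list(range(226,270,3))+list(range(362,412,3))])
E
```

```text
t 28.75 shift [-0.     -0.0016  0.0028] rot [ 0.01 -0.01 -0.03] rows>= 1.0
100 [(226, [23, 27, 112]), (229, [22, 25, 112]), (232, [23, 27, 113]), (235, [26, 20, 90]), (238, [100, 71, 97]), (241, [101, 78, 118]), (244, [101, 74, 124]), (247, [100, 74, 124]), (250, [101, 69, 125]), (253, [99, 58, 131]), (256, [99, 58, 131]), (259, [99, 58, 131]), (262, [100, 58, 131]), (265, [100, 60, 132]), (268, [100, 58, 132]), (362, [91, 31, 200]), (365, [91, 32, 200]), (368, [91, 32, 200]), (371, [91, 32, 200]), (374, [91, 32, 200]), (377, [90, 31, 199]), (380, [91, 33, 200]), (383, [96, 40, 199]), (386, [100, 58, 197]), (389, [100, 58, 197]), (392, [100, 61, 192]), (395, [100, 68, 172]), (398, [42, 9, 135]), (401, [22, 22, 175]), (404, [24, 20, 175]), (407, [24, 20, 175]), (410, [22, 22, 176])]
140 [(226, [23, 27, 113]), (229, [23, 27, 113]), (232, [23, 27, 113]), (235, [22, 25, 113]), (238, [23, 23, 98]), (241, [100, 65, 94]), (244, [101, 77, 119]), (247, [101, 76, 124]), (250, [101, 75, 125]), (253, [100, 73, 126]), (256, [100, 58, 131]), (259, [100, 58, 131]), (262, [99, 59, 130]), (265, [99, 
[... 434 characters left out ...]
7, 114]), (229, [23, 27, 114]), (232, [22, 25, 113]), (235, [23, 27, 114]), (238, [22, 25, 113]), (241, [23, 23, 101]), (244, [100, 59, 91]), (247, [100, 78, 118]), (250, [100, 78, 125]), (253, [101, 75, 125]), (256, [99, 70, 127]), (259, [99, 59, 130]), (262, [99, 59, 130]), (265, [99, 59, 130]), (268, [99, 59, 130]), (362, [100, 61, 130]), (365, [100, 61, 130]), (368, [99, 61, 130]), (371, [99, 59, 129]), (374, [99, 61, 130]), (377, [99, 63, 130]), (380, [100, 77, 126]), (383, [100, 77, 126]), (386, [100, 72, 153]), (389, [100, 69, 169]), (392, [24, 17, 151]), (395, [24, 20, 177]), (398, [22, 22, 177]), (401, [24, 22, 177]), (404, [22, 22, 177]), (407, [22, 22, 176]), (410, [25, 33, 178])]
```

A thin sliver of grey mat shows equally on both sides, so the tier is centred. Lowering to contact.

Request:
servo_tool --series "0 -0.001 0.001 0 0 0 1; 0 -0.001 0.002 0 0 0 1; 0 -0.001 0.002 0 0 0 1; 0 -0.001 0.002 0 0 0 1"

```text
clock: 29.2
position: [0.5364, -0.209, 0.0107]
ee_rot: [0.0, 1.0, -0.031, -0.0]
contact_force: [-0.4, 0.5, -2.4]
width: 0.0611
gripper_force: 51.4
```

Request:
servo_tool --series "0 0 0.001 0 0 0 1; 0 0 0.001 0 0 0 1; 0 0 0.001 0 0 0 1"

```text
clock: 29.5
position: [0.5366, -0.2091, 0.0102]
ee_rot: [0.0, 1.0, -0.031, 0.0]
contact_force: [-0.1, 0.3, 0.9]
width: 0.0607
gripper_force: 52.0
```

Request:
servo_tool --series "0 0 0.001 0 0 0 1; 0 0 0.001 0 0 0 1; 0 0 0.001 0 0 0 1"

```text
clock: 29.8
position: [0.5366, -0.2091, 0.0102]
ee_rot: [0.0, 1.0, -0.031, 0.0]
contact_force: [-2.4, 0.7, 8.3]
width: 0.0613
gripper_force: 52.9
```

Request:
servo_tool --series "0 0 -0.001 0 0 0 0.8; 0 0 -0.001 0 0 0 0.4; 0 0 -0.001 0 0 0 0; 0 0 -0.001 0 0 0 0; 0 0 -0.001 0 0 0 0"

```text
clock: 30.3
position: [0.5366, -0.2091, 0.0097]
ee_rot: [0.0, 1.0, -0.031, 0.0]
contact_force: [-0.3, -0.2, -0.2]
width: 0.0853
gripper_force: 0.0
```

Request:
servo_tool --series "0 0 -0.03 0 0 0 0; 0 0 -0.07 0 0 0 0; -0.02 0 -0.11 0 0 0 0; -0.06 0 -0.15 0 0 0 0; -0.09 0 -0.19 0 0 0 0"

```text
clock: 30.8
position: [0.449, -0.2033, 0.1954]
ee_rot: [-0.0, 1.0, -0.03, -0.001]
contact_force: [0.4, -0.2, 0.2]
width: 0.0854
gripper_force: 0.0
```

Request:
servo_tool --series "-0.03 0 -0.03 0 0 0 0; -0.05 0 -0.05 0 0 0 0; -0.05 0 -0.05 0 0 0 0; -0.05 0 -0.05 0 0 0 0"

```text
clock: 31.2
position: [0.4011, -0.2008, 0.2448]
ee_rot: [0.0, 1.0, -0.031, 0.001]
contact_force: [-0.2, 0.1, 0.0]
width: 0.0854
gripper_force: 0.0
```

```bash
python3 - <<'E'
from h import *
w=eyes.camera_info("wrist"); im=eyes.get_image("wrist"); cv2.imwrite("pics/w20.png",im[:,:,::-1])
cs=eyes.camera_info("scene"); S=eyes.get_image("scene"); cv2.imwrite("pics/scene1.png",S[:,:,::-1])
h=cv2.cvtColor(im,cv2.COLOR_RGB2HSV); m=cv2.inRange(h,(88,28,40),(112,255,255))
for c in cv2.findContours(m,cv2.RETR_EXTERNAL,cv2.CHAIN_APPROX_NONE)[0]:
    if cv2.contourArea(c)>1500: print("blue",c[:,0].min(0),c[:,0].max(0),rect(w,c[:,0],.035))
# cup / bottle heads, before vs after in scene view
S0=cv2.imread("pics/scene0.png")[:,:,::-1]
for n,(x0,y0,x1,y1) in dict(cup=(408,185,448,245),bottle=(362,260,392,302)).items():
    print(n,"mean abs diff",np.abs(S0[y0:y1,x0:x1].astype(int)-S[y0:y1,x0:x1]).mean().round(2))
s=manip.get_state();print(s["clock"],s["position"])
o=np.hstack([S[130:330,200:440],im[0:200,150:520][:, ::]])
o=np.vstack([cv2.resize(S[140:330,200:440],(760,600))]); 
a=cv2.resize(S[140:330,200:440],None,fx=1.66,fy=1.66,interpolation=2); b=cv2.resize(im[0:260,120:520],None,fx=1,fy=1)
H=max(a.shape[0],b.shape[0]); o=np.zeros((H,a.shape[1]+b.shape[1],3),np.uint8); o[:a.shape[0],:a.shape[1]]=a; o[:b.shape[0],a.shape[1]:]=b
cv2.imwrite("pics/final.png",o[:,:,::-1]); print(o.shape)
# tier vs mat extents in the wrist view, across and along
c=blob(im,(88,28,40),(112,255,255),(200,0,440,330)); print(c.min(0),c.max(0))
for v in (60,100): print(v,[(u,int(h[v,u,2]),int(h[v,u,1])) for u in range(262,380,4)])
E
```

```text
blue [71 13] [167 151] [0.5128 0.01   0.1385 0.0628 5.4538]
blue [287   0] [347 139] [ 0.5116 -0.2069  0.1404  0.0631 -3.4892]
cup mean abs diff 1.0
bottle mean abs diff 1.19
31.3 [ 0.40105807 -0.20051016  0.2434438 ]
(315, 798, 3)
[287   0] [347 139]
60 [(262, 99, 26), (266, 99, 28), (270, 100, 31), (274, 99, 26), (278, 112, 27), (282, 135, 25), (286, 111, 9), (290, 150, 70), (294, 181, 51), (298, 183, 39), (302, 183, 39), (306, 183, 38), (310, 183, 38), (314, 182, 36), (318, 182, 36), (322, 183, 38), (326, 183, 36), (330, 182, 35), (334, 183, 36), (338, 183, 36), (342, 182, 59), (346, 125, 27), (350, 117, 9), (354, 159, 24), (358, 159, 22), (362, 159, 22), (366, 159, 24), (370, 159, 22), (374, 159, 22), (378, 159, 22)]
100 [(262, 101, 25), (266, 101, 28), (270, 101, 28), (274, 101, 28), (278, 101, 25), (282, 100, 26), (286, 70, 11), (290, 82, 56), (294, 113, 77), (298, 118, 61), (302, 119, 60), (306, 119, 60), (310, 119, 62), (314, 119, 60), (318, 175, 35), (322, 186, 33), (326, 186, 32), (330, 185, 30), (334, 185, 30), (338, 185, 32), (342, 179, 56), (346, 123, 8), (350, 132, 14), (354, 149, 9), (358, 149, 9), (362, 149, 9), (366, 160, 22), (370, 161, 24), (374, 160, 22), (378, 161, 22)]
```

```bash
python3 - <<'E'
from h import *
w=eyes.camera_info("wrist"); im=cv2.imread("pics/w20.png")[:,:,::-1].copy(); h=cv2.cvtColor(im,cv2.COLOR_RGB2HSV)
print([(v,h[v,325].tolist()) for v in range(128,158,2)])
for v in (136,138,140,142,144,146,148): print(v,plane(w,[(322,v)],.035)[0,:2].round(4),plane(w,[(322,v)],.005)[0,:2].round(4))
c,a=np.array([.5358,-.2085]),np.radians(-3.5); d=np.array([np.cos(a),np.sin(a)]); print("ideal near end tier",c-.095*d,"mat",c-.103*d)
S=cv2.imread("pics/scene1.png")[:,:,::-1].copy();cs=eyes.camera_info("scene")
for n,r,z in (("long",(250,240,340,310),.035),("short",(295,195,372,245),.035)):
    k=blob(S,(90,28,40),(115,255,255),r); print(n,k.min(0),k.max(0),rect(cs,k,z))
g=blob(S,(0,0,30),(180,36,255),(395,100,410,101))
E
```

```text
[(128, [100, 61, 118]), (130, [100, 61, 118]), (132, [99, 63, 118]), (134, [100, 71, 119]), (136, [100, 75, 116]), (138, [101, 69, 93]), (140, [90, 12, 82]), (142, [36, 12, 108]), (144, [23, 22, 151]), (146, [21, 22, 162]), (148, [21, 22, 161]), (150, [23, 13, 155]), (152, [25, 10, 153]), (154, [26, 12, 154]), (156, [23, 19, 160])]
136 [ 0.4443 -0.2079] [ 0.4411 -0.2081]
138 [ 0.442  -0.2078] [ 0.4386 -0.208 ]
140 [ 0.4397 -0.2077] [ 0.4361 -0.2079]
142 [ 0.4374 -0.2075] [ 0.4336 -0.2077]
144 [ 0.4351 -0.2074] [ 0.4311 -0.2076]
146 [ 0.4327 -0.2073] [ 0.4285 -0.2074]
148 [ 0.4304 -0.2071] [ 0.426  -0.2073]
ideal near end tier [ 0.44097719 -0.20270039] mat [ 0.43299212 -0.202212  ]
long [259 245] [328 299] [ 0.5407 -0.2181  0.1973  0.076  -3.4299]
short [309 202] [358 234] [5.1700e-01 4.8000e-03 1.4740e-01 7.3000e-02 5.5343e+00]
```

The near ends match the ideal: tier at 0.441 and mat at 0.433. The cup and bottle look unchanged, so I hand in.

```bash
python3 -c "
from rig import manip
print(manip.sign_off())"
```

```text
the job is handed in; nothing more can be done
None
```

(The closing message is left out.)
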